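# Pack the threading kit case in layers

## Task

Pack the grey kit case in layers: lay the insert box with the orange lid flat in the empty bottom pocket, leaving the packed blue one in its own. Then fit the teal divider plate over them: tuck one end under the steel lip on the near wall, and press the other end down past the red spring catch until the plate lies fully home and flat. Last, set the toolholder down gently, insert face up, flat on the divider anywhere inside the walls, and do not disturb the insert tray, screwdriver and jar.

Things in the scene. Friction and masses are not known exactly. Their poses are not given: they have to be found in the camera images.
- kit: open dark-grey kit case fixed to the bench, outside 212 (x) x 132 (y) mm, walls 6 mm thick, long side walls 64 mm and end walls 46 mm high; origin under its centre, x axis from the lip wall (nearer the robot) to the catch wall. Inside 200 x 120 mm, floor at z 5 mm; a 15 mm high web (x 4..8 mm) parts two bottom pockets.
- far_pocket (a point): middle of the floor of the empty bottom pocket, kit (49, 0, 5 mm); the pocket spans kit x 8..90 mm and the full 120 mm width. The near pocket spans kit x -78..4 mm and holds the blue box.
- near_wall (a point): inner face of the lip wall, kit (-100, 0, 37 mm). A stiff frame in the case carries the divider on ledges at kit x -100..-78 and 90..100 mm. It is set to a height that is not reported: ledge tops anywhere from kit z 37 to 49 mm, to be felt. A steel lip over the near ledge has its underside 7.5 and top 21.5 mm above the ledges and reaches in from the wall by 10 mm, full width.
- catch (a joint): red spring catch, 30 mm wide, mid far wall, on the frame; slides outward (kit +x), m, 0 at rest, to 0.008. Nose 6 mm inside the wall, 9 mm above the ledges; its face slopes up and out to the wall, 20 mm above them; housing behind it to 21 mm. The plate's end rests on the slope until pushed down with 4 to 10 N near that end (double at the rib); then the nose springs back over it (joint at 0).
- insert_box_mid (a point): centre of the loose insert box to pack: white plastic box with an orange lid, 56 (x) x 40 (y) x 22 (z) mm, about 90 g; z up
- packed_box_mid (a point): centre of the insert box already packed in the near pocket: white with a blue lid, same size; stays there
- divider_rib (a point): middle of the rib of the teal divider plate, 20 mm above the plate's underside; x along its length, z up. Plate 197 (x) x 112 (y) x 5 mm, about 180 g; upright rib on its middle, 10 (x) x 50 (y) mm, top 35 mm above the underside, to be pinched across the 10 mm. Same either way round. When home the play is 3 mm in length, 8 mm in width
- toolholder_mid (a point): centre of the steel toolholder: square bar 90 (x) x 16 (y) x 16 (z) mm, about 200 g, dark triangular carbide insert on the upper face at its +x end; z up (insert face up). On the divider its centre is 13 mm above the ledges
- divider: the divider plate's body, origin under its centre. It is 7 mm too long for the 190 mm opening beside the lip: slide its near end in, low and tilted 8 to 12 degrees, along the near ledge to the wall, then lower the far end onto the catch and press it home
- toolholder: the toolholder's body, origin under its centre
- insert_tray: bystander: white six-cell tray with five dark triangular inserts, 90 x 130 x 22 mm, origin under its centre
- screwdriver: bystander: screwdriver lying on the bench, 160 mm long
- screw_jar: bystander: jar of screws, 48 mm across, 70 mm tall, origin under its centre
Not all that is in view belongs to the job. Of the things that look like the toolholder, the smaller one is meant. Leave any pink or yellow look-alike of the part that bears insert_box_mid alone.

How it is judged:
On the way, in this order (a step that is already met when the one before it is completed fails the run):
1. the orange insert box lies flat in the far bottom pocket (x of insert_box_mid in the frame of kit between 0.012 and 0.088 m and y of insert_box_mid in the frame of kit between -0.06 and 0.06 m and z of insert_box_mid in the frame of kit between 0.011 and 0.021 m and angle between insert_box_mid's own z axis and vertical below 0.12 rad), for 0.2 s.
2. the divider lies home: flat on both ledges, under lip and catch, over both boxes (all of step 1 and x of packed_box_mid in the frame of kit between -0.08 and 0.002 m and y of packed_box_mid in the frame of kit between -0.06 and 0.06 m and z of packed_box_mid in the frame of kit between 0.011 and 0.021 m and x of divider_rib in the frame of kit between -0.006 and 0.006 m and y of divider_rib in the frame of kit between -0.008 and 0.008 m and z of divider_rib in the frame of kit between 0.0545 and 0.0715 m and angle between divider_rib's own z axis and vertical below 0.02 rad and angle between the x axis of divider_rib and the x axis of kit, either way round below 0.1 rad), for 0.2 s.
3. the toolholder lies flat on the divider, insert face up (x of divider_rib in the frame of kit between -0.006 and 0.006 m and y of divider_rib in the frame of kit between -0.008 and 0.008 m and z of divider_rib in the frame of kit between 0.0545 and 0.0715 m and angle between divider_rib's own z axis and vertical below 0.02 rad and angle between the x axis of divider_rib and the x axis of kit, either way round below 0.1 rad and x of toolholder_mid in the frame of kit between -0.1 and 0.1 m and y of toolholder_mid in the frame of kit between -0.06 and 0.06 m and z of toolholder_mid in the frame of divider between 0.009 and 0.017 m and angle between toolholder_mid's own z axis and vertical below 0.12 rad), for 0.2 s.
At the end, for the whole second after the job is handed in: orange box flat in the far pocket, blue box in the near one, divider home on both ledges (rib point at kit z 54.5 to 71.5 mm, tilt under 0.02 rad), toolholder flat (0.12 rad), insert face up, on the divider inside the walls (centre 9 to 17 mm over its underside) (all of step 1 and all of step 3 and x of packed_box_mid in the frame of kit between -0.08 and 0.002 m and y of packed_box_mid in the frame of kit between -0.06 and 0.06 m and z of packed_box_mid in the frame of kit between 0.011 and 0.021 m); the robot touches nothing.
It fails at once if a bystander (tray, screwdriver, jar) moved more than 25 mm (distance of any of insert_tray, screwdriver, screw_jar from where it was at the start of the episode above 0.025 m).
It fails at once if the toolholder dropped into the case (over 0.6 m/s, low over the divider) (linear speed of toolholder above 0.6 m/s and horizontal distance between toolholder_mid and kit below 0.1 m and z of toolholder_mid in the frame of kit below 0.085 m).
It also fails if it takes over 72 s, if anything falls off the work surface, if the arm or the gripper's body presses on something with over 40 N, if the wrist force passes 120 N, or if a joint passes its speed limit or range.

## Robot

A 6-joint arm with a two-finger parallel gripper is mounted at the origin on the work surface. World frame = base frame: x ahead of the robot, y to its left, z up, the work surface at z = 0. Lengths are in m, angles in rad, forces in N, time in s.
With the tool pointing down it reaches from about 0.4 to 0.825 m from the base axis. Payload 7 kg.
Tool frame: the origin (TCP) lies at the centre of the arm's flange, where the gripper is bolted on; the fingertips stand 178 mm ahead of it and the grasp point (between the pads) lies 159 mm ahead of it; x points along the fingers, y is the direction in which the jaws open and shut, and the axes are right-handed (so a half turn about x gives the same grasp; the last joint's range is limited). The gripper opens to 88 mm and grips with 3 to 60 N. Pads are 19 mm wide; open, the fingers measure 130 mm over their backs; the gripper's body (78 mm by 193 mm) begins 47 mm behind the grasp point.
Start: joints at [-1.041, 0.359, 0.012, 0, -1.224, -0.288], TCP at [0.162, -0.655, 0.405] pointing down, gripper open.
Joint ranges: [-3.07, 3.07], [-1.43, 2.12], [-1.02, 1.25], [-3.03, 1.67], [-3.05, -0], [-3.03, 3.03]. Speed limits (rad/s): [2.39, 2.39, 3.01, 3.14, 3.14, 3.14].

## Interface

Orientations are given as [roll, pitch, yaw] about the fixed x, y, z axes, in that order (R = Rz(yaw) Ry(pitch) Rx(roll)).
In Python, from station import status, viewer, arm gives the robot as it stands. The module is installed in compiled form; this text tells all that it offers.
- The arm moves only by the tool apply_moves, never from a script. Its argument "commands" is a list of rows, each an object of numbers: "dx", "dy", "dz": the shift along the world's x, y, z in mm; "spin": the turn about the world's z in degrees; "hand": the closure, from 0 (fully open) to 1 (shut). A call has exactly 5 rows; each row shifts and turns the commanded pose from where the row before left it; what a row does not reach is not made up. A row lasts 1/8 s, in which the tool goes at most 62.5 mm and 10.7 degrees, less where a joint would pass 70% of its speed; a pose out of reach is approached as far as the arm can. A call is refused whole if a number of a shift passes 62.5 or a number of a turn 10.7, either way. A call with a gripper value outside its range is refused whole. The fingers move at their own pace and stop on an object; "grip_force" is the grip in N (left out, the last holds). Time passes only in rows, so rows that do not move let the fingers close, or fill a call up. It gives the time, the measured TCP pose, the force and the opening at its end, in the units of the state.
- status.get_state(): the state, without advancing time (a new reading comes with each control period).
- viewer.grab_frame(name): name is "side" or "top"; returns the picture (420x560x3 uint8, red, green, blue); there is no depth.
- viewer.camera_info(name): a dict with "fx", "fy", "cx", "cy" (pixels), "eye" and "attitude" of the camera in the world. Camera axes: x right, y up, looking along -z (the intrinsics and any distortion apply to the point x, -y, -z); pixel columns grow to the right and rows downward; lengths in m; the calibration is good to about 2 mm. A picture is of the moment at which its call begins. camera_info takes no time and is no camera call.
- arm.job_done(): hands the job in, once; it reports no verdict.
The state is a dict: "t": time; "q": joint angles; "qd": joint speeds; "joint_efforts": joint torques, N m; "eef_pos": TCP position; "ee_rot": TCP orientation; "force": force on the tool from outside, world axes, zero at the start; "moment": the same for the moment, N m; "width": finger opening in m.
Only numpy, scipy, OpenCV 4.12 (cv2) and the standard library are available. Lean on these libraries where they do the work, as an engineer would, in place of code of your own. Each camera call takes 0.05 s, during which the arm holds its last target.

## Working session

There is one attempt and no reset: what is moved stays moved. The work goes in short steps, Python scripts to look and compute and a tool call to move; the robot and the scene stay as the last step left them, time stands still between calls to the robot, and variables do not carry over. Pictures are saved under pics/ and viewed, and the job is handed in when it is done.

Besides the shell and the picture viewer there is one more tool, called after "Request:" by a JSON object that holds its "method" and its "body", one argument or row to a line. apply_moves: Moves the arm, as the interface text tells. Its arguments: {"type":"object","properties":{"commands":{"type":"array","items":{"type":"object","properties":{"dx":{"type":"number"},"dy":{"type":"number"},"dz":{"type":"number"},"spin":{"type":"number"},"hand":{"type":"number"}}}},"grip_force":{"type":"number"}},"required":["commands"]}

```bash
mkdir -p pics; ls; python3 - <<'E'
from station import status, viewer, arm
import cv2
print(status.get_state())
for n in("side","top"):
    print(n,viewer.camera_info(n))
    cv2.imwrite(f"pics/{n}0.png",viewer.grab_frame(n)[:,:,::-1])
E
```

```text
pics
{'t': 0.0, 'q': array([-1.04089424e+00,  3.59356539e-01,  1.10263039e-02, -3.64099603e-04,
       -1.22404804e+00, -2.88087453e-01]), 'qd': array([0.00065019, 0.00076037, 0.00065289, 0.00071886, 0.00036892,
       0.00073068]), 'joint_efforts': array([ 5.82205957e-04, -5.82716095e+01,  2.93052542e+01,  6.99717119e+00,
        6.86562998e-03, -1.21841044e-04]), 'eef_pos': array([ 0.16158039, -0.65516464,  0.40372537]), 'ee_rot': array([1.64583291, 1.56917776, 1.88752353]), 'force': array([-0.18325382, -0.19975201,  0.04414297]), 'moment': array([0.03014059, 0.00214671, 0.00726564]), 'width': 0.08744582672676378}
side {'fx': 467.73170406677025, 'fy': 467.73170406677025, 'cx': 275.76439985541487, 'cy': 215.0810671891004, 'eye': array([0.2303201 , 0.70275843, 0.83326276]), 'attitude': array([ 0.78665125,  0.01499368, -2.78492543])}
top {'fx': 406.98292343716844, 'fy': 406.98292343716844, 'cx': 275.0123386867801, 'cy': 208.38467643598176, 'eye': array([ 0.39283217, -0.01560627,  0.95628631]), 'attitude': array([ 0.13414178, -0.03154318, -1.57235656])}
```

View pics/side0.png

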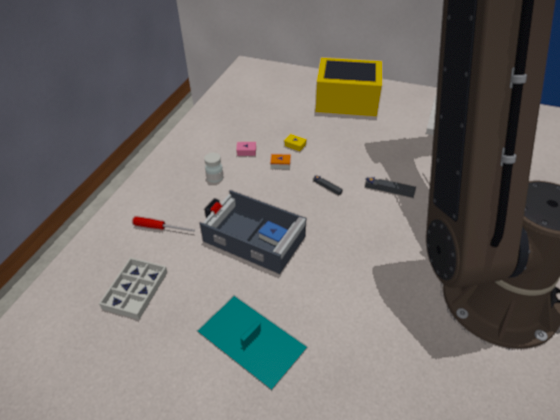

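View pics/top0.png

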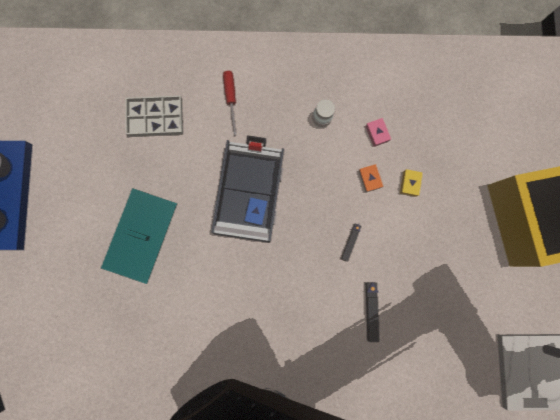

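```bash
cat > h.py <<'E'
import numpy as np, cv2
from scipy.spatial.transform import Rotation as R
from station import status, viewer, arm
def cam(n):
    c=viewer.camera_info(n); return c, R.from_euler('xyz',c['attitude']).as_matrix()
def ray(n,u,v):
    c,M=cam(n); d=np.array([(u-c['cx'])/c['fx'],-(v-c['cy'])/c['fy'],-1]); return c['eye'],M@d
def onz(n,u,v,z):
    e,d=ray(n,u,v); return e+d*(z-e[2])/d[2]
def proj(n,p):
    c,M=cam(n); q=M.T@(np.array(p)-c['eye']); return c['cx']+c['fx']*q[0]/-q[2], c['cy']+c['fy']*q[1]/q[2]
def tri(us,ut):
    e1,d1=ray('side',*us);e2,d2=ray('top',*ut)
    A=np.c_[d1,-d2];s=np.linalg.lstsq(A,e2-e1,rcond=None)[0]
    a=e1+d1*s[0];b=e2+d2*s[1];return (a+b)/2,np.linalg.norm(a-b)
def crop(src,x0,y0,w,h,k,out):
    im=cv2.imread(src) if isinstance(src,str) else src
    cv2.imwrite(out,cv2.resize(im[y0:y0+h,x0:x0+w],None,fx=k,fy=k,interpolation=cv2.INTER_CUBIC))
def jaw():
    s=status.get_state();M=R.from_euler('xyz',s['ee_rot']).as_matrix();return M
E
python3 - <<'E'
from h import *
print(jaw().round(3), onz('top',280,35,0))
crop('pics/top0.png',205,125,100,125,5,'pics/c1.png')
crop('pics/top0.png',330,110,110,110,5,'pics/c2.png')
crop('pics/top0.png',335,210,70,140,4,'pics/c3.png')
crop('pics/top0.png',95,180,90,110,5,'pics/c4.png')
E
```

```text
[[-0.001 -0.239  0.971]
 [ 0.001  0.971  0.239]
 [-1.     0.002 -0.   ]] [ 0.96246193 -0.0592342   0.        ]
```

View pics/c1.png

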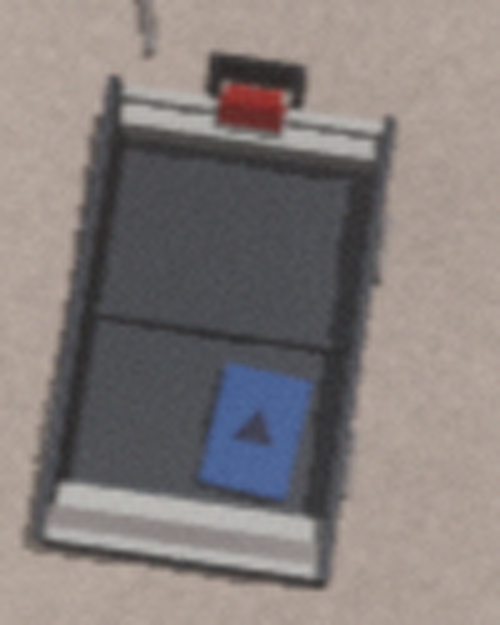

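View pics/c2.png

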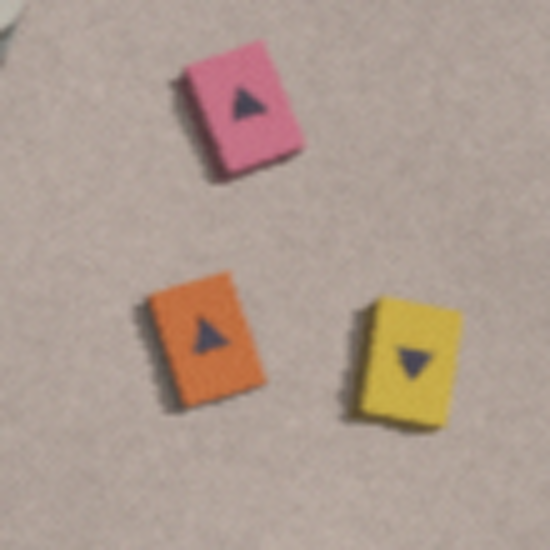

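View pics/c3.png

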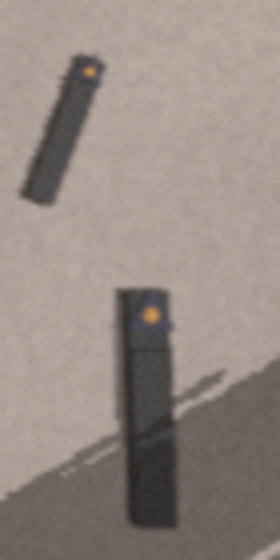

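View pics/c4.png

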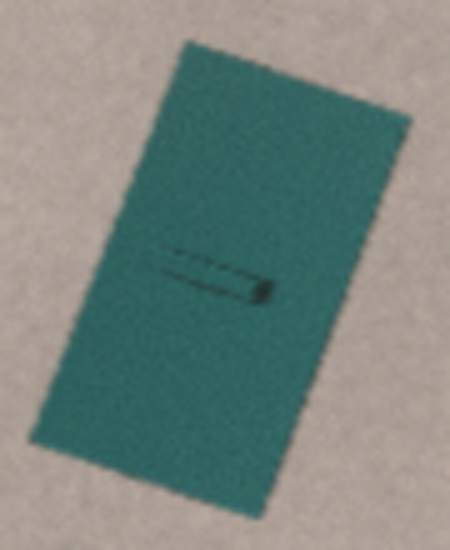

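```bash
python3 - <<'E'
from h import *
crop('pics/side0.png',190,185,125,90,6,'pics/s1.png')
def quad(pts,ox,oy,k,z,L):
    P=np.array([onz('top',ox+(u+.5)/k-.5,oy+(v+.5)/k-.5,z) for u,v in pts])
    print(P.mean(0).round(4),'edges',[round(float(np.linalg.norm(P[i]-P[(i+1)%4])),4) for i in range(4)], 'angles',[round(float(np.degrees(np.arctan2(*(P[(i+1)%4]-P[i])[[1,0]]))),1) for i in range(4)])
quad([(148,295),(230,272),(267,382),(187,408)],330,110,5,.022,0)
quad([(188,40),(413,118),(260,520),(30,441)],95,180,5,.005,0)
quad([(224,363),(313,379),(285,500),(200,482)],205,125,5,.027,0)
quad([(78,55),(105,65),(48,207),(20,195)],335,210,4,.016,0)
quad([(115,75),(392,118),(325,583),(32,545)],205,125,5,.064,0)
E
```

```text
[ 0.5933 -0.2725  0.022 ] edges [0.0411, 0.0552, 0.0404, 0.0567] angles [-73.9, -163.5, 108.2, 17.3]
[0.4583 0.2685 0.005 ] edges [0.1123, 0.1961, 0.1114, 0.1967] angles [-109.1, 161.1, 71.2, -18.7]
[ 0.5126 -0.0007  0.027 ] edges [0.0418, 0.0576, 0.0398, 0.0562] angles [-100.1, 167.2, 78.1, -10.9]
[ 0.4412 -0.2203  0.016 ] edges [0.0168, 0.0895, 0.0175, 0.0887] angles [-110.4, 156.6, 66.8, -23.9]
[0.5546 0.0162 0.064 ] edges [0.1265, 0.212, 0.1291, 0.2149] angles [-98.7, 171.8, 82.6, -8.9]
```

View pics/s1.png

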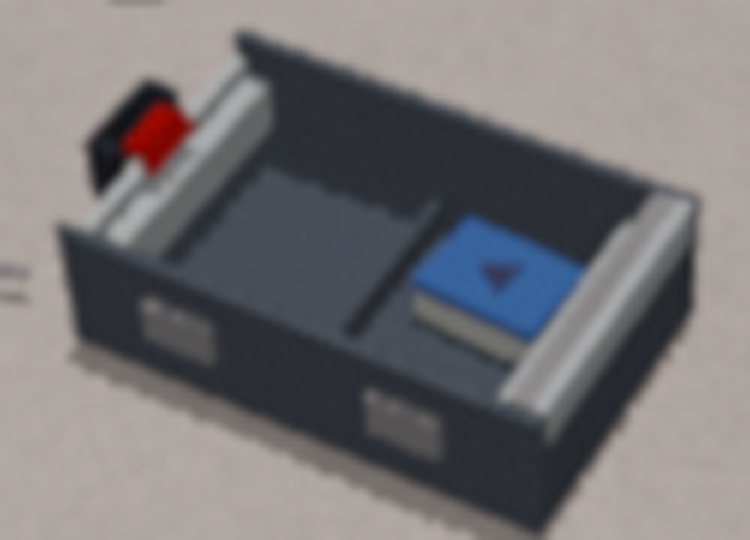

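```bash
python3 - <<'E'
from h import *
from scipy.optimize import least_squares
T=[((115,75),(106,66,64)),((392,118),(106,-66,64)),((325,583),(-106,-66,64)),((40,540),(-106,66,64)),((100,317),(6,60,20)),((335,348),(6,-60,20))]
S=[((62,228),(106,66,64)),((240,32),(106,-66,64)),((698,197),(-106,-66,64)),((550,408),(-106,66,64)),((78,350),(106,66,0)),((540,535),(-106,66,0)),((692,312),(-106,-66,0))]
def w(p,l):
    c,s=np.cos(p[2]),np.sin(p[2]);x,y,z=np.array(l)/1e3;return (p[0]+c*x-s*y,p[1]+s*x+c*y,z)
def f(p,which='ts'):
    r=[]
    if 't' in which:
        for (u,v),l in T:
            a=proj('top',w(p,l));r+=[a[0]-205-u/5,a[1]-125-v/5]
    if 's' in which:
        for (u,v),l in S:
            a=proj('side',w(p,l));r+=[a[0]-190-u/6,a[1]-185-v/6]
    return np.array(r)
for k in('t','s','ts'):
    o=least_squares(f,[.55,.016,-.15],args=(k,));print(k,o.x[:2].round(4),np.degrees(o.x[2]).round(2));print(o.fun.round(1))
# ledge height: print predicted lip pixels for ledge heights
p=o.x
for L in(37,43,49):
    print(L,[ (np.array(proj('side',w(p,l)))-[190,185])*6 for l in [(-90,60,L+21.5),(-90,-60,L+21.5),(90,60,L),(90,-60,L)]])
    print('  top',[ (np.array(proj('top',w(p,l)))-[205,125])*5 for l in [(-90,60,L+21.5),(-90,-60,L+21.5),(90,60,L),(90,-60,L)]])
np.save('kit.npy',p)
E
```

```text
t [0.5538 0.0153] -8.17
[-1.6  0.2  0.9  0.1  1.   0.2 -1.8  0.2 -1.1 -1.   2.8  0.2]
s [0.5533 0.017 ] -7.49
[-1.3  0.5 -0.5 -1.1  0.9 -0.9 -0.7  2.9 -0.5 -1.3  1.1  0.2  1.  -1.4]
ts [0.5536 0.0159] -7.85
[-2.2  0.4  0.4  0.   1.   0.1 -1.9  0.5 -1.4 -0.8  2.6  0.1 -1.2 -0.1
 -0.2 -1.5  1.  -1.  -1.   2.6 -0.4 -1.9  0.9 -0.1  1.1 -1.5]
37 [array([512.72833022, 406.47362017]), array([659.31315268, 197.28426766]), array([106.55227031, 279.1803168 ]), array([269.26851036,  91.93853167])]
  top [array([ 51.41254672, 509.15229513]), array([321.15498489, 546.50368258]), array([116.93311951, 129.51724463]), array([373.45213741, 165.67545208])]
43 [array([512.47083073, 395.63027656]), array([659.64555374, 186.36574845]), array([104.7316917 , 268.61107916]), array([268.15721684,  81.36160743])]
  top [array([ 49.85224376, 507.93540591]), array([321.3939896 , 545.53768232]), array([115.86501888, 125.95121655]), array([374.01072431, 162.34435768])]
49 [array([512.21116393, 384.69566693]), array([659.98056047, 175.36163971]), array([102.89688164, 257.95922186]), array([267.03779297,  70.70730116])]
  top [array([ 48.27098024, 506.70216942]), array([321.63619941, 544.55872785]), array([114.78327752, 122.33964665]), array([374.57643308, 158.97079251])]
```

```bash
cat > ov.py <<'E'
from h import *
def w(p,l):
    c,s=np.cos(p[2]),np.sin(p[2]);x,y,z=np.array(l)/1e3;return (p[0]+c*x-s*y,p[1]+s*x+c*y,z)
def segs():
    S=[]
    def rect(x0,x1,y0,y1,z,col):
        q=[(x0,y0,z),(x1,y0,z),(x1,y1,z),(x0,y1,z)]
        for i in range(4): S.append((q[i],q[(i+1)%4],col))
    for s in(1,-1): rect(-106,106,60*s,66*s,64,(0,255,255))
    rect(-100,100,-60,60,5,(0,255,0)); rect(4,8,-60,60,20,(255,0,255)); rect(-106,106,-66,66,0,(255,255,255))
    return S
def draw(src,n,p,x0,y0,ww,h,k,out,S=None):
    im=cv2.imread(src)[y0:y0+h,x0:x0+ww]; im=cv2.resize(im,None,fx=k,fy=k,interpolation=cv2.INTER_CUBIC)
    for a,b,c in (S or segs()):
        A,B=[tuple(int(round(t)) for t in ((np.array(proj(n,w(p,q)))-[x0,y0]+.5)*k-.5)) for q in(a,b)]
        cv2.line(im,A,B,c,1)
    cv2.imwrite(out,im)
E
python3 - <<'E'
from ov import *
p=np.array([.5538,.0153,np.radians(-8.17)])
draw('pics/top0.png','top',p,205,130,85,118,5,'pics/o1.png')
draw('pics/side0.png','side',p,190,185,125,90,6,'pics/o2.png')
E
```

```text
(no output)
```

View pics/o1.png

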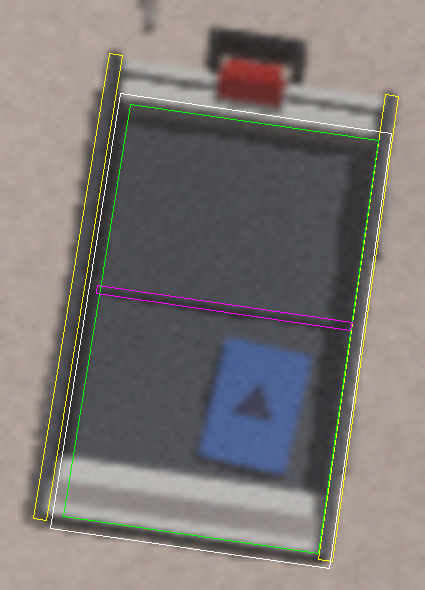

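View pics/o2.png

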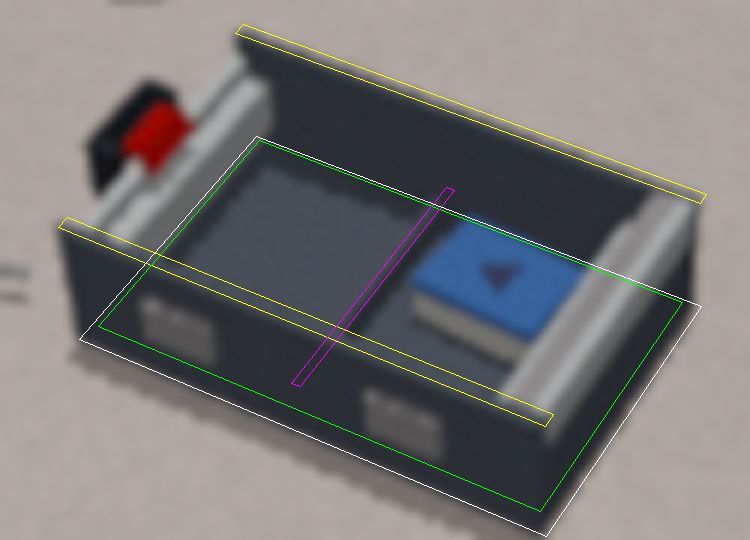

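Request:
{"method": "apply_moves", "body": {
  "commands": [
    {"dx":43,"dy":38,"spin":1.5,"hand":0},
    {"dx":43,"dy":38,"spin":1.5,"hand":0},
    {"dx":43,"dy":38,"hand":0},
    {"dx":43,"dy":38,"hand":0},
    {"dx":43,"dy":38,"hand":0}
  ],
  "grip_force": 20
}}

```text
invalid input at $.commands[0]: expected keys dx, dy, dz, spin, hand
```

Request:
{"method": "apply_moves", "body": {
  "commands": [
    {"dx":43,"dy":38,"dz":-20,"hand":0},
    {"dx":43,"dy":38,"dz":-20,"hand":0},
    {"dx":43,"dy":38,"dz":-20,"hand":0},
    {"dx":43,"dy":38,"dz":-20,"hand":0},
    {"dx":43,"dy":38,"dz":-20,"hand":0}
  ]
}}

```text
invalid input at $.commands[0]: expected keys dx, dy, dz, spin, hand
```

Request:
{"method": "apply_moves", "body": {
  "commands": [
    {"dx":43,"dy":38,"dz":0,"spin":1.5,"hand":0},
    {"dx":43,"dy":38,"dz":0,"spin":1.5,"hand":0},
    {"dx":43,"dy":38,"dz":0,"spin":0,"hand":0},
    {"dx":43,"dy":38,"dz":0,"spin":0,"hand":0},
    {"dx":43,"dy":38,"dz":0,"spin":0,"hand":0}
  ],
  "grip_force": 20
}}

```text
t: 0.72
eef_pos: [0.3777, -0.4639, 0.4045]
ee_rot: [1.946, 1.57, 2.24]
force: [1.2, -1.4, -0.2]
width: 0.0875
```

Request:
{"method": "apply_moves", "body": {
  "commands": [
    {"dx":43,"dy":38,"dz":-20,"spin":0,"hand":0},
    {"dx":43,"dy":38,"dz":-20,"spin":0,"hand":0},
    {"dx":43,"dy":38,"dz":-20,"spin":0,"hand":0},
    {"dx":43,"dy":38,"dz":-20,"spin":0,"hand":0},
    {"dx":43,"dy":38,"dz":-20,"spin":0,"hand":0}
  ]
}}

```text
t: 1.35
eef_pos: [0.5927, -0.2739, 0.3038]
ee_rot: [2.675, 1.57, 2.97]
force: [0.4, -0.2, -0.1]
width: 0.0875
```

Request:
{"method": "apply_moves", "body": {
  "commands": [
    {"dx":0,"dy":1,"dz":-40,"spin":0,"hand":0},
    {"dx":0,"dy":0,"dz":-40,"spin":0,"hand":0},
    {"dx":0,"dy":0,"dz":-30,"spin":0,"hand":0},
    {"dx":0,"dy":0,"dz":-11,"spin":0,"hand":0},
    {"dx":0,"dy":0,"dz":0,"spin":0,"hand":0.6}
  ],
  "grip_force": 20
}}

```text
t: 1.98
eef_pos: [0.5915, -0.2744, 0.1833]
ee_rot: [2.786, 1.569, 3.08]
force: [0.1, -0.1, 0.1]
width: 0.0824
```

Request:
{"method": "apply_moves", "body": {
  "commands": [
    {"dx":0,"dy":0,"dz":0,"spin":0,"hand":1},
    {"dx":0,"dy":0,"dz":0,"spin":0,"hand":1},
    {"dx":0,"dy":0,"dz":0,"spin":0,"hand":1},
    {"dx":0,"dy":0,"dz":20,"spin":0,"hand":1},
    {"dx":0,"dy":0,"dz":40,"spin":0,"hand":1}
  ]
}}

```text
t: 2.6
eef_pos: [0.5909, -0.2742, 0.243]
ee_rot: [2.627, 1.567, 2.921]
force: [1.6, 0.2, 1.1]
width: 0.0332
```

```bash
python3 - <<'E'
from h import *
M=jaw();print(status.get_state()['width'],np.degrees(np.arctan2(M[1,1],M[0,1])))
a=viewer.grab_frame('side')[:,:,::-1];crop(a,150,60,250,220,3,'pics/g1.png')
E
```

```text
0.03322231594735552 106.83573017442313
```

View pics/g1.png

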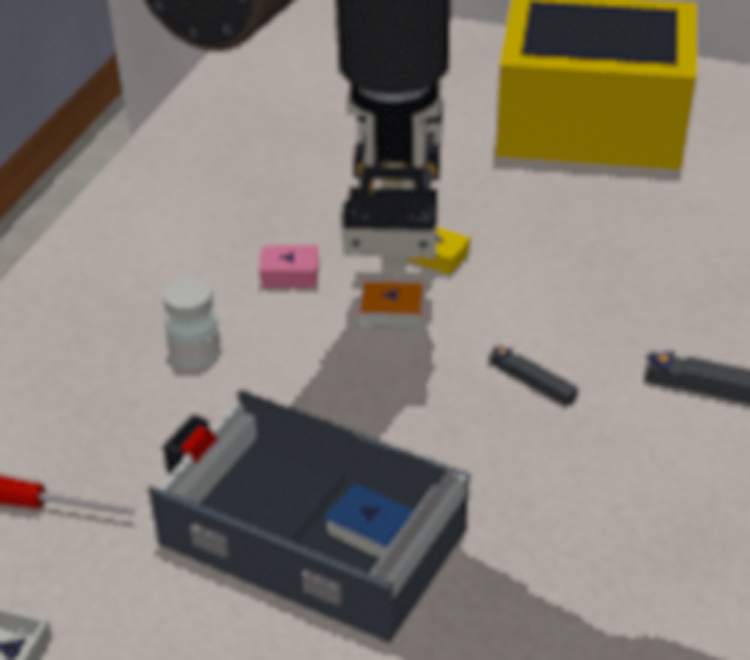

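Request:
{"method": "apply_moves", "body": {
  "commands": [
    {"dx":0,"dy":0,"dz":0,"spin":0,"hand":0},
    {"dx":0,"dy":0,"dz":0,"spin":0,"hand":0},
    {"dx":0,"dy":0,"dz":0,"spin":0,"hand":0},
    {"dx":0,"dy":0,"dz":0,"spin":0,"hand":0},
    {"dx":0,"dy":0,"dz":0,"spin":0,"hand":0}
  ]
}}

```text
t: 3.28
eef_pos: [0.5916, -0.2743, 0.2432]
ee_rot: [2.701, 1.57, 2.995]
force: [0.3, -0.2, -0.1]
width: 0.0736
```

```bash
python3 - <<'E'
from h import *
a=viewer.grab_frame('side')[:,:,::-1];cv2.imwrite('pics/s2.png',a)
b=cv2.imread('pics/side0.png')
crop(np.vstack([b[140:180,250:320],a[140:180,250:320]]),0,0,70,80,7,'pics/g2.png')
print(status.get_state()['width'],status.get_state()['eef_pos'])
E
```

```text
0.0775720482550969 [ 0.5915909  -0.27434293  0.24330359]
```

View pics/g2.png

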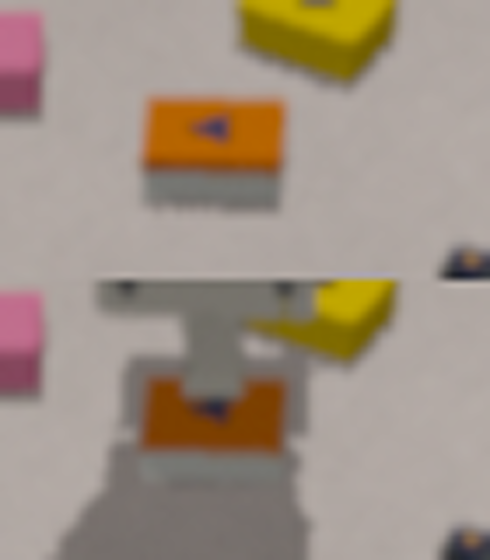

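Request:
{"method": "apply_moves", "body": {
  "commands": [
    {"dx":0,"dy":0,"dz":0,"spin":0,"hand":0},
    {"dx":1,"dy":1,"dz":-25,"spin":0,"hand":0},
    {"dx":0,"dy":0,"dz":-25,"spin":0,"hand":0},
    {"dx":0,"dy":0,"dz":-10,"spin":0,"hand":0},
    {"dx":0,"dy":0,"dz":0,"spin":0,"hand":1}
  ],
  "grip_force": 20
}}

```text
t: 3.95
eef_pos: [0.5925, -0.2733, 0.1832]
ee_rot: [2.772, 1.569, 3.066]
force: [0.1, 0.8, 0.7]
width: 0.0819
```

Request:
{"method": "apply_moves", "body": {
  "commands": [
    {"dx":0,"dy":0,"dz":0,"spin":0,"hand":1},
    {"dx":0,"dy":0,"dz":0,"spin":0,"hand":1},
    {"dx":0,"dy":0,"dz":0,"spin":0,"hand":1},
    {"dx":0,"dy":0,"dz":0,"spin":0,"hand":1},
    {"dx":0,"dy":0,"dz":0,"spin":0,"hand":1}
  ]
}}

```text
t: 4.58
eef_pos: [0.5926, -0.2733, 0.1839]
ee_rot: [-0.616, 1.571, -0.322]
force: [-1.0, 0.5, 2.3]
width: 0.0395
```

Request:
{"method": "apply_moves", "body": {
  "commands": [
    {"dx":0,"dy":0,"dz":45,"spin":0,"hand":1},
    {"dx":0,"dy":10,"dz":45,"spin":0,"hand":1},
    {"dx":2,"dy":52,"dz":10,"spin":-5,"hand":1},
    {"dx":2,"dy":55,"dz":0,"spin":-5,"hand":1},
    {"dx":2,"dy":55,"dz":0,"spin":-5,"hand":1}
  ]
}}

```text
t: 5.2
eef_pos: [0.5983, -0.0999, 0.2839]
ee_rot: [0.344, 1.57, 0.373]
force: [0.9, 1.1, -0.8]
width: 0.0401
```

Request:
{"method": "apply_moves", "body": {
  "commands": [
    {"dx":2,"dy":55,"dz":0,"spin":-5,"hand":1},
    {"dx":2,"dy":55,"dz":0,"spin":-5,"hand":1},
    {"dx":0,"dy":0,"dz":-20,"spin":0,"hand":1},
    {"dx":0,"dy":0,"dz":-5,"spin":0,"hand":1},
    {"dx":0,"dy":0,"dz":0,"spin":0,"hand":1}
  ]
}}

```text
t: 5.82
eef_pos: [0.6025, 0.0081, 0.2584]
ee_rot: [-2.564, 1.57, -2.707]
force: [0.4, 0.0, -1.3]
width: 0.0398
```

```bash
python3 - <<'E'
from h import *
M=jaw();print(status.get_state()['width'],status.get_state()['eef_pos'],np.degrees(np.arctan2(M[1,1],M[0,1])))
a=viewer.grab_frame('side')[:,:,::-1];crop(a,150,100,200,180,4,'pics/g3.png')
E
```

```text
0.03978807630070367 [0.60250124 0.00811142 0.25836614] 81.82890497929688
```

View pics/g3.png

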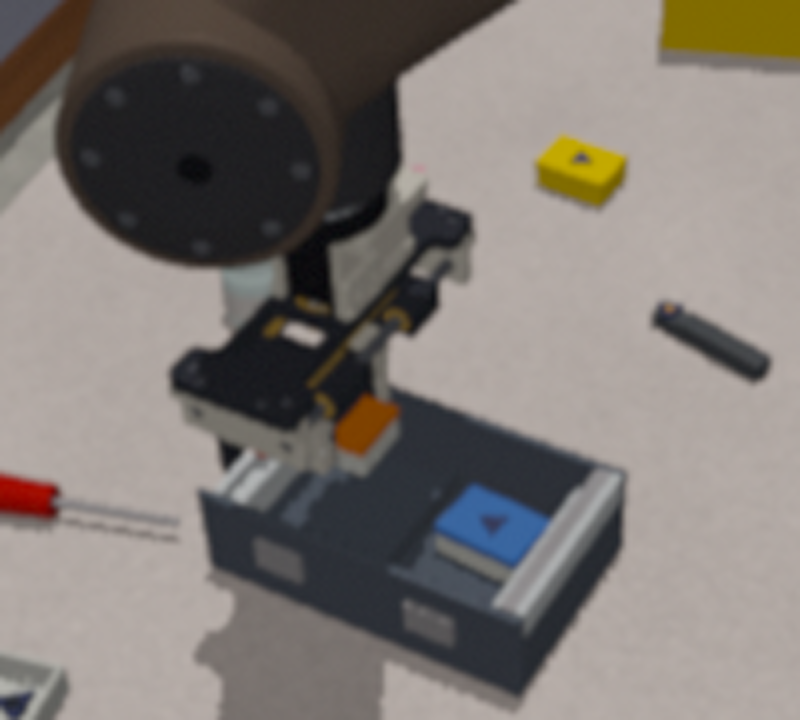

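Request:
{"method": "apply_moves", "body": {
  "commands": [
    {"dx":0,"dy":1,"dz":-25,"spin":0,"hand":1},
    {"dx":0,"dy":0,"dz":-25,"spin":0,"hand":1},
    {"dx":0,"dy":0,"dz":-10,"spin":0,"hand":1},
    {"dx":0,"dy":0,"dz":-6,"spin":0,"hand":1},
    {"dx":0,"dy":0,"dz":-3,"spin":0,"hand":1}
  ]
}}

```text
t: 6.5
eef_pos: [0.603, 0.0095, 0.1901]
ee_rot: [0.315, 1.57, 0.173]
force: [0.1, -0.4, -1.1]
width: 0.0399
```

Request:
{"method": "apply_moves", "body": {
  "commands": [
    {"dx":0,"dy":0,"dz":0,"spin":0,"hand":0.4},
    {"dx":0,"dy":0,"dz":0,"spin":0,"hand":0.4},
    {"dx":0,"dy":0,"dz":0,"spin":0,"hand":0.4},
    {"dx":0,"dy":0,"dz":15,"spin":0,"hand":0.4},
    {"dx":0,"dy":0,"dz":30,"spin":0,"hand":0.4}
  ]
}}

```text
t: 7.12
eef_pos: [0.6023, 0.0096, 0.235]
ee_rot: [-2.666, 1.569, -2.808]
force: [-0.3, 0.6, 0.7]
width: 0.0525
```

Request:
{"method": "apply_moves", "body": {
  "commands": [
    {"dx":0,"dy":0,"dz":50,"spin":0,"hand":0.1},
    {"dx":-10,"dy":20,"dz":20,"spin":-2,"hand":0.1},
    {"dx":-25,"dy":45,"dz":0,"spin":-3,"hand":0.1},
    {"dx":-27,"dy":49,"dz":0,"spin":-3,"hand":0.1},
    {"dx":-27,"dy":49,"dz":0,"spin":-3,"hand":0.1}
  ]
}}

```text
t: 7.75
eef_pos: [0.5127, 0.1738, 0.3062]
ee_rot: [0.917, 1.569, 0.58]
force: [0.4, 0.0, 0.2]
width: 0.0786
```

Request:
{"method": "apply_moves", "body": {
  "commands": [
    {"dx":-27,"dy":49,"dz":0,"spin":0,"hand":0.1},
    {"dx":-27,"dy":46,"dz":-20,"spin":0,"hand":0.1},
    {"dx":0,"dy":0,"dz":-30,"spin":0,"hand":0.1},
    {"dx":0,"dy":0,"dz":0,"spin":0,"hand":0.1},
    {"dx":0,"dy":0,"dz":0,"spin":0,"hand":0.1}
  ]
}}

```text
t: 8.38
eef_pos: [0.4602, 0.2676, 0.256]
ee_rot: [0.871, 1.57, 0.537]
force: [0.2, 0.5, -0.0]
width: 0.0787
```

```bash
python3 - <<'E'
from h import *
M=jaw();print(status.get_state()['width'],status.get_state()['eef_pos'],np.degrees(np.arctan2(M[1,1],M[0,1])))
a=viewer.grab_frame('side')[:,:,::-1];cv2.imwrite('pics/s4.png',a);crop(a,150,170,200,180,4,'pics/g4.png')
b=viewer.grab_frame('top')[:,:,::-1];cv2.imwrite('pics/t4.png',b);crop(b,80,120,220,200,3.5,'pics/h4.png')
E
```

```text
0.07872939633082446 [0.46016897 0.26761587 0.25602018] 70.84239099048972
```

View pics/g4.png

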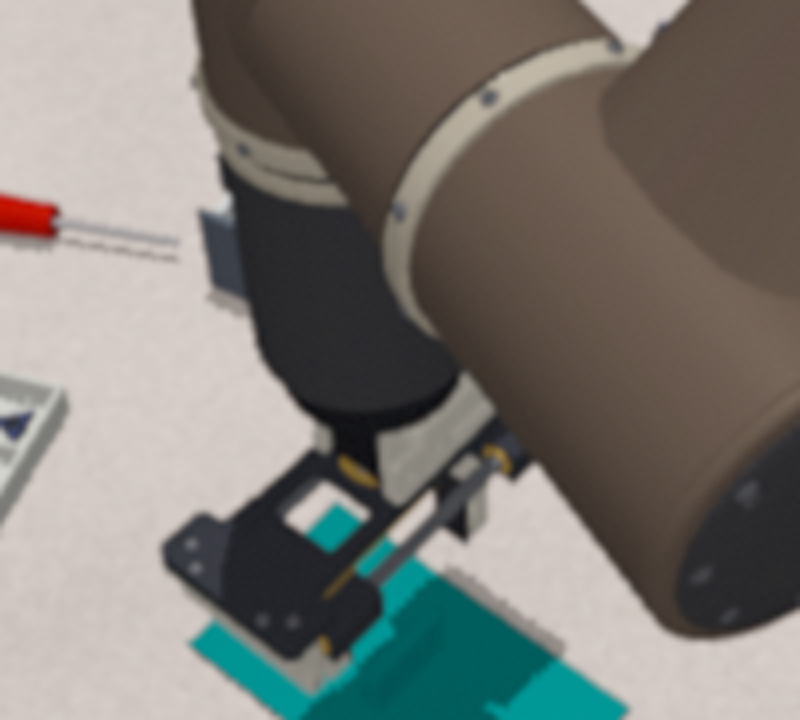

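View pics/h4.png

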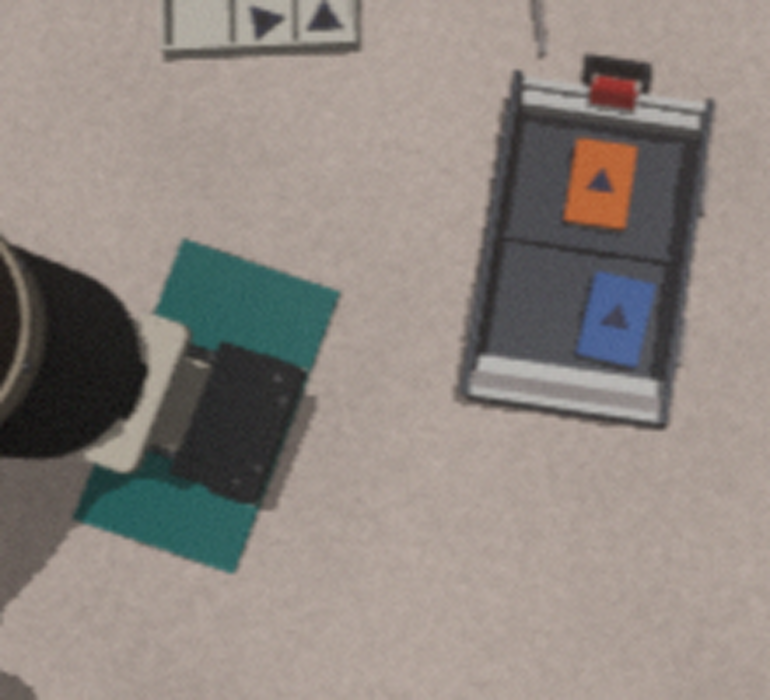

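Request:
{"method": "apply_moves", "body": {
  "commands": [
    {"dx":-2,"dy":1,"dz":-30,"spin":0,"hand":0.1},
    {"dx":0,"dy":0,"dz":-30,"spin":0,"hand":0.1},
    {"dx":0,"dy":0,"dz":-7,"spin":0,"hand":0.1},
    {"dx":0,"dy":0,"dz":0,"spin":0,"hand":0.3},
    {"dx":0,"dy":0,"dz":0,"spin":0,"hand":1}
  ],
  "grip_force": 30
}}

```text
t: 9.1
eef_pos: [0.4581, 0.269, 0.1889]
ee_rot: [1.133, 1.569, 0.799]
force: [-0.1, 0.1, -0.7]
width: 0.0645
```

Request:
{"method": "apply_moves", "body": {
  "commands": [
    {"dx":0,"dy":0,"dz":0,"spin":0,"hand":1},
    {"dx":0,"dy":0,"dz":0,"spin":0,"hand":1},
    {"dx":0,"dy":0,"dz":0,"spin":0,"hand":1},
    {"dx":0,"dy":0,"dz":0,"spin":0,"hand":1},
    {"dx":0,"dy":0,"dz":0,"spin":0,"hand":1}
  ]
}}

```text
t: 9.72
eef_pos: [0.4578, 0.2689, 0.1885]
ee_rot: [1.038, 1.57, 0.705]
force: [-0.5, -0.5, 6.5]
width: 0.0496
```

Request:
{"method": "apply_moves", "body": {
  "commands": [
    {"dx":0,"dy":0,"dz":30,"spin":0,"hand":1},
    {"dx":0,"dy":0,"dz":50,"spin":0,"hand":1},
    {"dx":5,"dy":-10,"dz":40,"spin":2,"hand":1},
    {"dx":21,"dy":-42,"dz":0,"spin":2,"hand":1},
    {"dx":21,"dy":-42,"dz":0,"spin":2,"hand":1}
  ]
}}

```text
t: 10.35
eef_pos: [0.5047, 0.1739, 0.3084]
ee_rot: [1.154, 1.569, 0.927]
force: [-0.7, 0.1, -1.9]
width: 0.0494
```

Request:
{"method": "apply_moves", "body": {
  "commands": [
    {"dx":21,"dy":-42,"dz":0,"spin":2,"hand":1},
    {"dx":21,"dy":-42,"dz":0,"spin":2,"hand":1},
    {"dx":21,"dy":-42,"dz":0,"spin":1,"hand":1},
    {"dx":16,"dy":-37,"dz":0,"spin":0,"hand":1},
    {"dx":0,"dy":0,"dz":0,"spin":0,"hand":1}
  ]
}}

```text
t: 10.98
eef_pos: [0.584, 0.0093, 0.307]
ee_rot: [-2.686, 1.57, -2.832]
force: [-0.3, 0.4, -2.1]
width: 0.0498
```

```bash
python3 - <<'E'
from h import *
M=jaw();s=status.get_state();print(s['width'],s['eef_pos'],s['force'],np.degrees(np.arctan2(M[1,1],M[0,1])))
a=viewer.grab_frame('side')[:,:,::-1];cv2.imwrite('pics/s5.png',a);crop(a,150,120,200,180,4,'pics/g5.png')
b=viewer.grab_frame('top')[:,:,::-1];cv2.imwrite('pics/t5.png',b);crop(b,170,80,170,180,3.3,'pics/h5.png')
E
```

```text
0.04975446352289583 [0.58398347 0.00931026 0.30699892] [-0.3416357   0.36276277 -2.09510077] 81.65453410839258
```

View pics/g5.png

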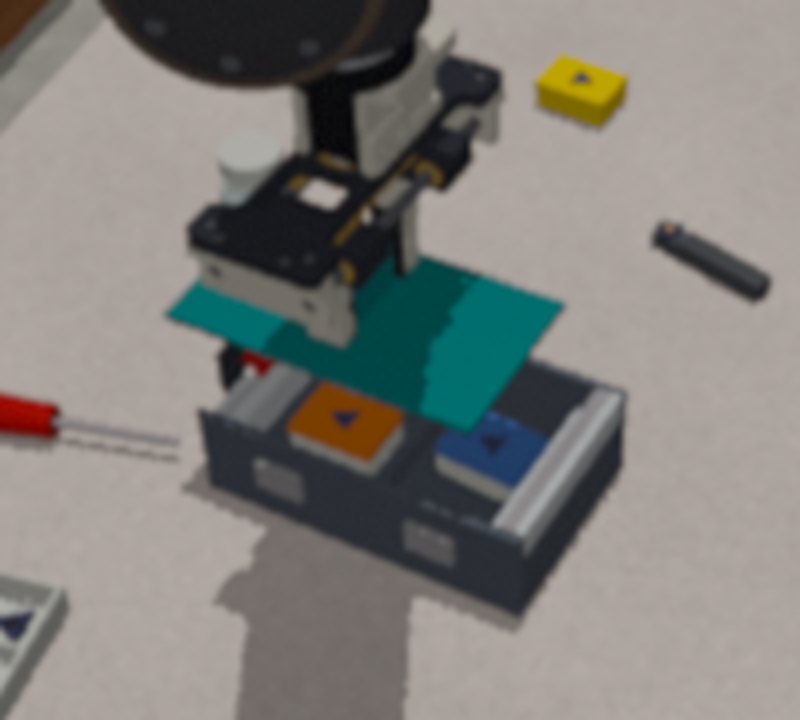

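View pics/h5.png

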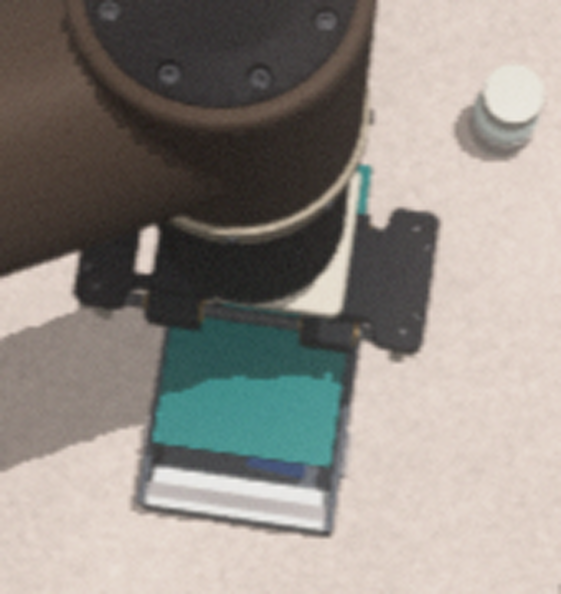

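```bash
python3 - <<'E'
from ov import *
p=np.array([.5537,.0158,np.radians(-8.0)])
def k2(P):
    d=P[:2]-p[:2];c,s=np.cos(p[2]),np.sin(p[2]);return np.array([c*d[0]+s*d[1],-s*d[0]+c*d[1]])*1e3
for z in(.121,):
  A,B=[onz('top',170+u/3.3,80+v/3.3,z) for u,v in((153,443),(330,465))]
  print(k2(A),k2(B),np.linalg.norm(A-B))
for us in [(475,430),(565,305)]:
  print('side',k2(onz('side',150+us[0]/4,120+us[1]/4,.121)))
print('tcp',k2(np.array([.58398,.00931,0])))
# lip corners in the top image, z=L+21.5~.064
for z in(.060,.066):
  print([k2(onz('top',170+u/3.3,80+v/3.3,z)).round(1) for u,v in((155,468),(328,490),(147,503),(327,530))])
crop('pics/t5.png',205,200,75,50,10,'pics/z5.png')
crop('pics/s5.png',255,185,60,80,9,'pics/z6.png')
E
```

```text
[-68.78324798  53.82518073] [-66.88416224 -57.4212717 ] 0.111262660873891
side [-70.92711868  51.69673213]
side [-68.71939673 -56.37388275]
tcp [30.88855055 -2.21267827]
[array([-78.9,  57.7]), array([-77.3, -58.7]), array([-102.8,   59.3]), array([-103.8,  -61.8])]
[array([-79.4,  57. ]), array([-77.8, -58.7]), array([-103.1,   58.5]), array([-104.2,  -61.7])]
```

View pics/z5.png

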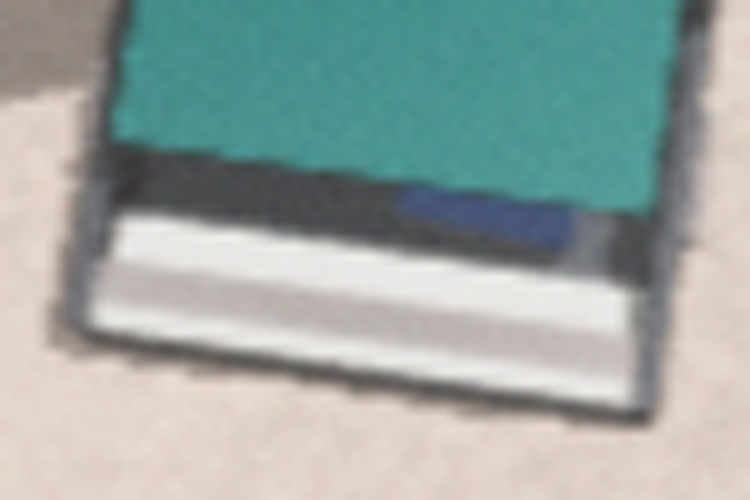

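View pics/z6.png

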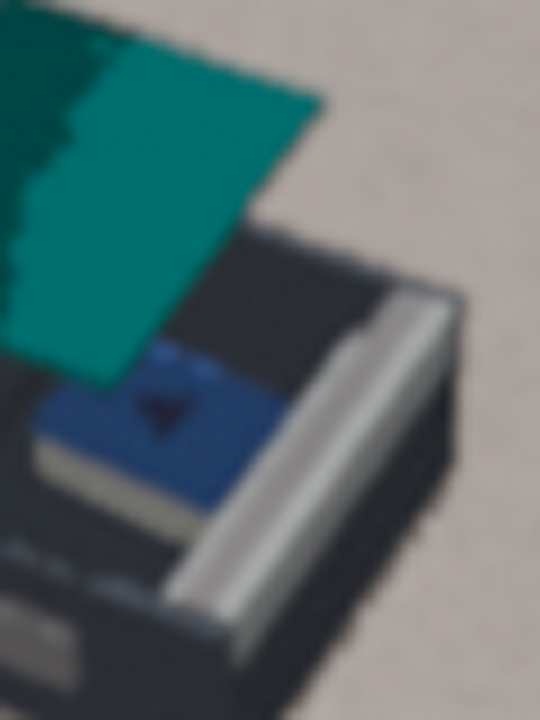

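Request:
{"method": "apply_moves", "body": {
  "commands": [
    {"dx":0,"dy":1.5,"dz":-20,"spin":0,"hand":1},
    {"dx":0,"dy":0,"dz":-15,"spin":0,"hand":1},
    {"dx":0,"dy":0,"dz":-8,"spin":0,"hand":1},
    {"dx":0,"dy":0,"dz":-4,"spin":0,"hand":1},
    {"dx":0,"dy":0,"dz":0,"spin":0,"hand":1}
  ]
}}

```text
t: 11.7
eef_pos: [0.5837, 0.0133, 0.2607]
ee_rot: [-2.126, 1.571, -2.268]
force: [0.0, 0.3, -1.7]
width: 0.0497
```

Request:
{"method": "apply_moves", "body": {
  "commands": [
    {"dx":0,"dy":0,"dz":-2,"spin":0,"hand":1},
    {"dx":0,"dy":0,"dz":0,"spin":0,"hand":1},
    {"dx":0,"dy":0,"dz":-2,"spin":0,"hand":1},
    {"dx":0,"dy":0,"dz":0,"spin":0,"hand":1},
    {"dx":0,"dy":0,"dz":0,"spin":0,"hand":1}
  ]
}}

```text
t: 12.32
eef_pos: [0.5836, 0.0131, 0.2567]
ee_rot: [0.548, 1.571, 0.406]
force: [-0.5, 1.2, -1.4]
width: 0.0497
```

Request:
{"method": "apply_moves", "body": {
  "commands": [
    {"dx":0,"dy":-1.5,"dz":-2,"spin":0,"hand":1},
    {"dx":0,"dy":0,"dz":0,"spin":0,"hand":1},
    {"dx":0,"dy":0,"dz":-2,"spin":0,"hand":1},
    {"dx":0,"dy":0,"dz":0,"spin":0,"hand":1},
    {"dx":0,"dy":0,"dz":0,"spin":0,"hand":1}
  ]
}}

```text
t: 12.95
eef_pos: [0.5837, 0.0117, 0.2528]
ee_rot: [0.066, 1.571, -0.076]
force: [-0.4, 0.3, -0.4]
width: 0.05
```

Request:
{"method": "apply_moves", "body": {
  "commands": [
    {"dx":0,"dy":0,"dz":-2,"spin":0,"hand":1},
    {"dx":0,"dy":0,"dz":0,"spin":0,"hand":1},
    {"dx":0,"dy":0,"dz":-1,"spin":0,"hand":1},
    {"dx":0,"dy":0,"dz":0,"spin":0,"hand":1},
    {"dx":0,"dy":0,"dz":0,"spin":0,"hand":1}
  ]
}}

```text
t: 13.58
eef_pos: [0.5835, 0.0117, 0.2497]
ee_rot: [-3.04, 1.571, 3.101]
force: [-4.2, 0.5, 2.6]
width: 0.0497
```

Request:
{"method": "apply_moves", "body": {
  "commands": [
    {"dx":0,"dy":0,"dz":-2,"spin":0,"hand":1},
    {"dx":0,"dy":0,"dz":0,"spin":0,"hand":1},
    {"dx":0,"dy":0,"dz":-2,"spin":0,"hand":1},
    {"dx":0,"dy":0,"dz":0,"spin":0,"hand":1},
    {"dx":0,"dy":0,"dz":0,"spin":0,"hand":1}
  ]
}}

```text
t: 14.2
eef_pos: [0.5837, 0.0117, 0.2456]
ee_rot: [0.322, 1.571, 0.18]
force: [-0.7, -0.3, 1.8]
width: 0.0496
```

```bash
python3 - <<'E'
from h import *
s=status.get_state();print(s['force'],s['moment'])
a=viewer.grab_frame('side')[:,:,::-1];cv2.imwrite('pics/s6.png',a);crop(a,180,160,145,120,5.5,'pics/g6.png')
E
```

```text
[-0.74152491 -0.25806546  1.84808476] [ 0.16500643  0.48236138 -0.0068961 ]
```

View pics/g6.png

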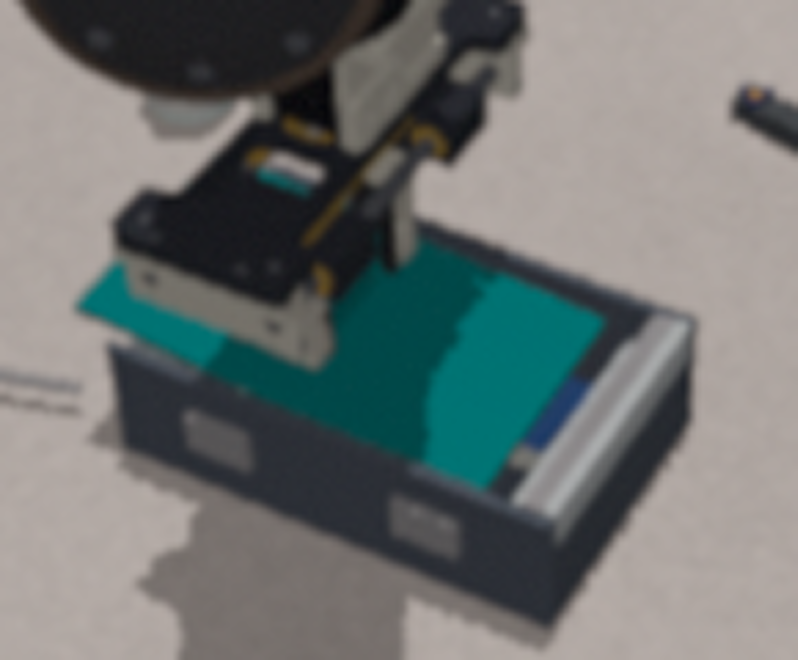

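Request:
{"method": "apply_moves", "body": {
  "commands": [
    {"dx":0,"dy":0,"dz":-2.5,"spin":0,"hand":1},
    {"dx":0,"dy":0,"dz":0,"spin":0,"hand":1},
    {"dx":0,"dy":0,"dz":-2.5,"spin":0,"hand":1},
    {"dx":0,"dy":0,"dz":0,"spin":0,"hand":1},
    {"dx":0,"dy":0,"dz":10,"spin":0,"hand":1}
  ]
}}

```text
t: 14.88
eef_pos: [0.5836, 0.0116, 0.2501]
ee_rot: [-2.609, 1.57, -2.751]
force: [-0.1, -0.3, -2.0]
width: 0.0498
```

Request:
{"method": "apply_moves", "body": {
  "commands": [
    {"dx":0,"dy":0,"dz":10,"spin":0,"hand":1},
    {"dx":0,"dy":0,"dz":10,"spin":0,"hand":1},
    {"dx":0,"dy":0,"dz":0,"spin":0,"hand":1},
    {"dx":0,"dy":0,"dz":0,"spin":0,"hand":1},
    {"dx":0,"dy":0,"dz":0,"spin":0,"hand":1}
  ]
}}

```text
t: 15.5
eef_pos: [0.5834, 0.0116, 0.2703]
ee_rot: [-2.743, 1.57, -2.885]
force: [-0.9, -0.2, -1.4]
width: 0.0499
```

```bash
python3 - <<'E'
from h import *
s=status.get_state();print(s['eef_pos'],s['force'],s['moment'])
a=viewer.grab_frame('side')[:,:,::-1];cv2.imwrite('pics/s7.png',a);crop(a,180,160,145,120,5.5,'pics/g7.png')
b=viewer.grab_frame('top')[:,:,::-1];cv2.imwrite('pics/t7.png',b);crop(b,205,160,80,90,6.5,'pics/h7.png')
E
```

```text
[0.58344111 0.01159188 0.27028884] [-0.93969933 -0.2240885  -1.409064  ] [-0.00759929 -0.00166053 -0.01233519]
```

View pics/g7.png

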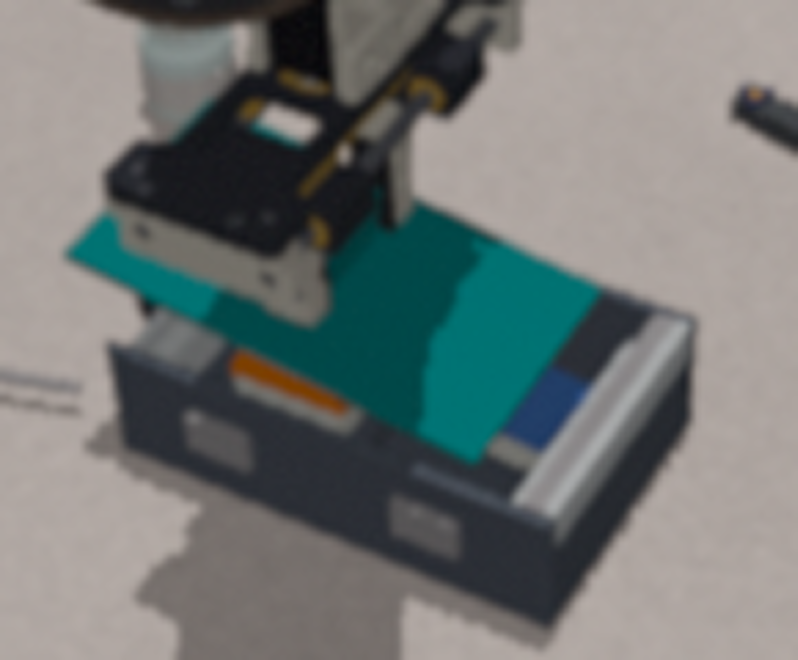

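View pics/h7.png

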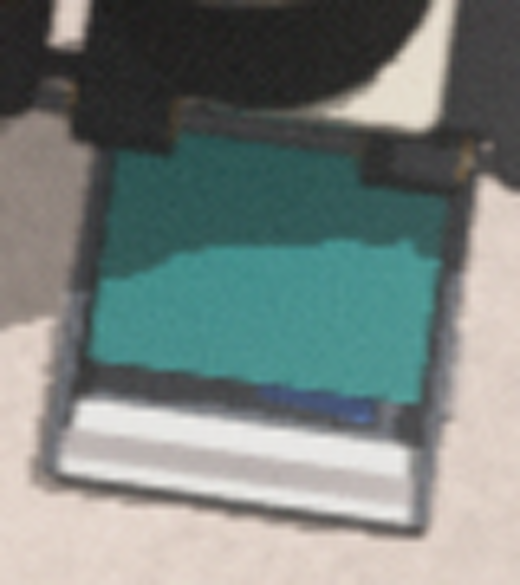

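```bash
python3 - <<'E'
from ov import *
p=np.array([.5537,.0155,np.radians(-8.0)])
def k3(P):
    d=P[:2]-p[:2];c,s=np.cos(p[2]),np.sin(p[2]);return np.array([c*d[0]+s*d[1],-s*d[0]+c*d[1],P[2]])*1e3
def S(u,v):return (180+u/5.5,160+v/5.5)
def T(u,v):return (205+u/6.5,160+v/6.5)
a,e=tri(S(478,463),T(90,361));print(k3(a),e)
a,e=tri(S(605,292),T(417,404));print(k3(a),e)
# far +y corner: intersect side ray with kit y=+56
E,d=ray('side',*S(67,255))
n=np.array([-np.sin(p[2]),np.cos(p[2]),0]);t=(.056-n@(E-np.array([p[0],p[1],0])))/(n@d);print(k3(E+t*d))
print('tcp',k3(status.get_state()['eef_pos']))
E
```

```text
[-65.9107497   54.87649467  68.55525278] 0.000942352839091586
[-64.94292166 -56.2451066   66.08253217] 0.0017574275678077418
[126.96657276  56.          98.03235964]
tcp [ 30.05889632   0.2953172  270.314613  ]
```

Request:
{"method": "apply_moves", "body": {
  "commands": [
    {"dx":-9.4,"dy":1.3,"dz":0,"spin":0,"hand":1},
    {"dx":-9.4,"dy":1.3,"dz":-6,"spin":0,"hand":1},
    {"dx":0,"dy":0,"dz":-6,"spin":0,"hand":1},
    {"dx":0,"dy":0,"dz":-2,"spin":0,"hand":1},
    {"dx":0,"dy":0,"dz":0,"spin":0,"hand":1}
  ]
}}

```text
t: 16.23
eef_pos: [0.565, 0.0143, 0.2564]
ee_rot: [-2.421, 1.571, -2.563]
force: [0.3, -0.8, -1.5]
width: 0.0498
```

Request:
{"method": "apply_moves", "body": {
  "commands": [
    {"dx":0,"dy":0,"dz":-2,"spin":0,"hand":1},
    {"dx":0,"dy":0,"dz":0,"spin":0,"hand":1},
    {"dx":0,"dy":0,"dz":-2,"spin":0,"hand":1},
    {"dx":0,"dy":0,"dz":0,"spin":0,"hand":1},
    {"dx":0,"dy":0,"dz":0,"spin":0,"hand":1}
  ]
}}

```text
t: 16.85
eef_pos: [0.5648, 0.0142, 0.2527]
ee_rot: [-0.069, 1.571, -0.211]
force: [0.2, -0.2, -2.1]
width: 0.0494
```

Request:
{"method": "apply_moves", "body": {
  "commands": [
    {"dx":0,"dy":0,"dz":-2,"spin":0,"hand":1},
    {"dx":0,"dy":0,"dz":0,"spin":0,"hand":1},
    {"dx":0,"dy":0,"dz":-1,"spin":0,"hand":1},
    {"dx":0,"dy":0,"dz":0,"spin":0,"hand":1},
    {"dx":0,"dy":0,"dz":0,"spin":0,"hand":1}
  ]
}}

```text
t: 17.48
eef_pos: [0.5648, 0.0143, 0.2497]
ee_rot: [0.419, 1.571, 0.277]
force: [0.1, -0.4, -1.8]
width: 0.0499
```

```bash
python3 - <<'E'
from h import *
s=status.get_state();print(s['eef_pos'],s['force'],s['moment'])
a=viewer.grab_frame('side')[:,:,::-1];cv2.imwrite('pics/s8.png',a);crop(a,180,160,145,120,5.5,'pics/g8.png')
E
```

```text
[0.56482973 0.01427033 0.24969469] [ 0.09235424 -0.36654564 -1.83686163] [ 0.01276939 -0.016968   -0.00697952]
```

View pics/g8.png

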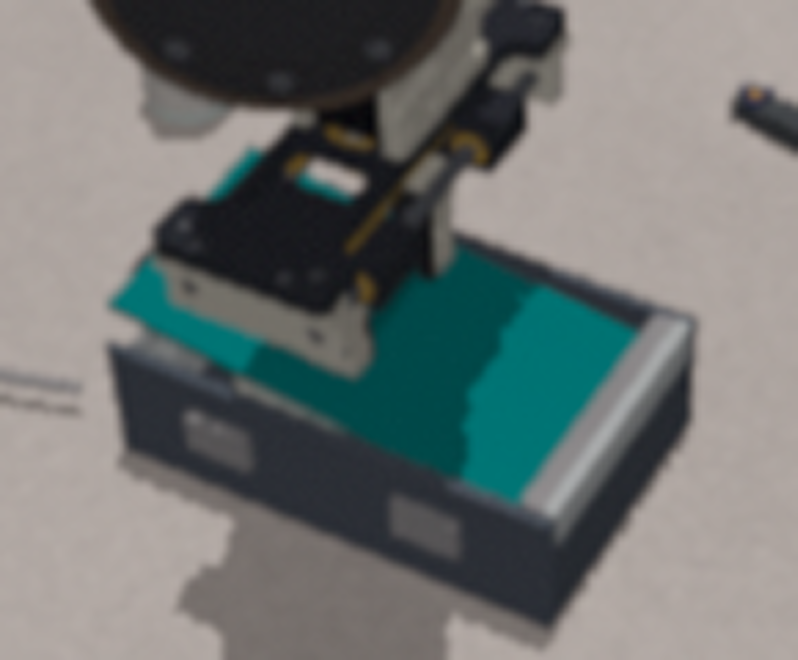

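Request:
{"method": "apply_moves", "body": {
  "commands": [
    {"dx":0,"dy":0,"dz":-1.5,"spin":0,"hand":1},
    {"dx":0,"dy":0,"dz":0,"spin":0,"hand":1},
    {"dx":0,"dy":0,"dz":-1,"spin":0,"hand":1},
    {"dx":0,"dy":0,"dz":0,"spin":0,"hand":1},
    {"dx":0,"dy":0,"dz":0,"spin":0,"hand":1}
  ]
}}

```text
t: 18.15
eef_pos: [0.5648, 0.0142, 0.2472]
ee_rot: [-2.511, 1.571, -2.653]
force: [0.9, -1.0, -2.5]
width: 0.0496
```

Request:
{"method": "apply_moves", "body": {
  "commands": [
    {"dx":0,"dy":0,"dz":-1,"spin":0,"hand":1},
    {"dx":0,"dy":0,"dz":0,"spin":0,"hand":1},
    {"dx":0,"dy":0,"dz":0,"spin":0,"hand":1},
    {"dx":0,"dy":0,"dz":0,"spin":0,"hand":1},
    {"dx":0,"dy":0,"dz":0,"spin":0,"hand":1}
  ]
}}

```text
t: 18.77
eef_pos: [0.5648, 0.0143, 0.2462]
ee_rot: [0.444, 1.571, 0.302]
force: [0.1, -0.5, -0.8]
width: 0.0497
```

Request:
{"method": "apply_moves", "body": {
  "commands": [
    {"dx":0,"dy":0,"dz":-1,"spin":0,"hand":1},
    {"dx":0,"dy":0,"dz":0,"spin":0,"hand":1},
    {"dx":0,"dy":0,"dz":0,"spin":0,"hand":1},
    {"dx":0,"dy":0,"dz":0,"spin":0,"hand":1},
    {"dx":0,"dy":0,"dz":0,"spin":0,"hand":1}
  ]
}}

```text
t: 19.4
eef_pos: [0.565, 0.0143, 0.2454]
ee_rot: [0.189, 1.57, 0.047]
force: [2.0, -0.2, 2.0]
width: 0.0494
```

Request:
{"method": "apply_moves", "body": {
  "commands": [
    {"dx":0,"dy":0,"dz":1,"spin":0,"hand":1},
    {"dx":-3,"dy":0.4,"dz":0,"spin":0,"hand":1},
    {"dx":-3,"dy":0.4,"dz":0,"spin":0,"hand":1},
    {"dx":-3,"dy":0.4,"dz":0,"spin":0,"hand":1},
    {"dx":0,"dy":0,"dz":0,"spin":0,"hand":1}
  ]
}}

```text
t: 20.02
eef_pos: [0.5553, 0.0154, 0.246]
ee_rot: [-2.922, 1.57, -3.064]
force: [-1.0, 0.1, -1.7]
width: 0.0496
```

Request:
{"method": "apply_moves", "body": {
  "commands": [
    {"dx":-2,"dy":0.3,"dz":0,"spin":0,"hand":1},
    {"dx":0,"dy":0,"dz":0,"spin":0,"hand":1},
    {"dx":-2,"dy":0.3,"dz":0,"spin":0,"hand":1},
    {"dx":0,"dy":0,"dz":0,"spin":0,"hand":1},
    {"dx":0,"dy":0,"dz":0,"spin":0,"hand":1}
  ]
}}

```text
t: 20.65
eef_pos: [0.5517, 0.016, 0.2461]
ee_rot: [-2.954, 1.57, -3.096]
force: [0.0, -0.1, -1.4]
width: 0.0499
```

```bash
python3 - <<'E'
from h import *
s=status.get_state();print(s['eef_pos'],s['force'],s['moment'])
a=viewer.grab_frame('side')[:,:,::-1];cv2.imwrite('pics/s9.png',a);crop(a,180,160,145,120,5.5,'pics/g9.png')
b=viewer.grab_frame('top')[:,:,::-1];cv2.imwrite('pics/t9.png',b);crop(b,205,160,80,90,6.5,'pics/h9.png')
E
```

```text
[0.55167171 0.0160221  0.24605986] [ 0.02589926 -0.0625665  -1.4159601 ] [0.09693183 0.15341438 0.03567727]
```

View pics/g9.png

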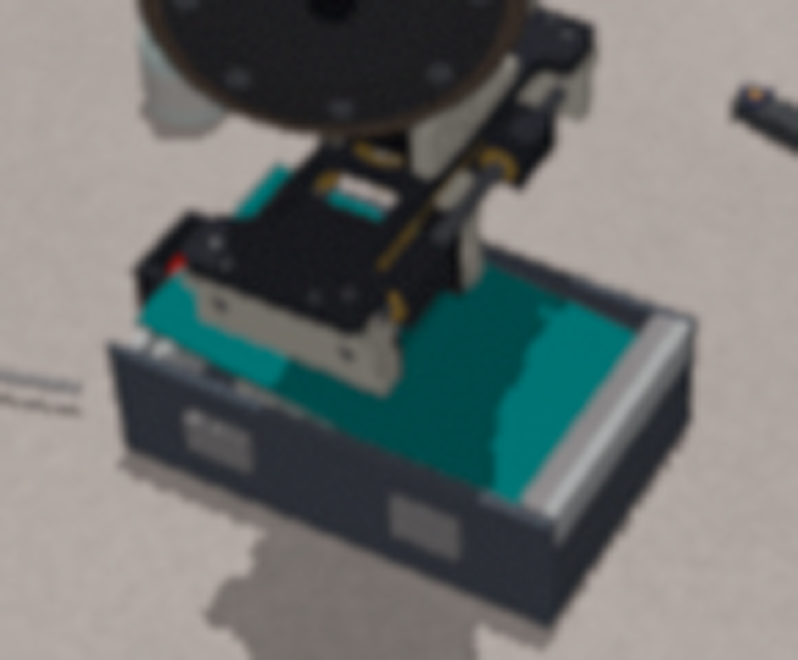

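View pics/h9.png

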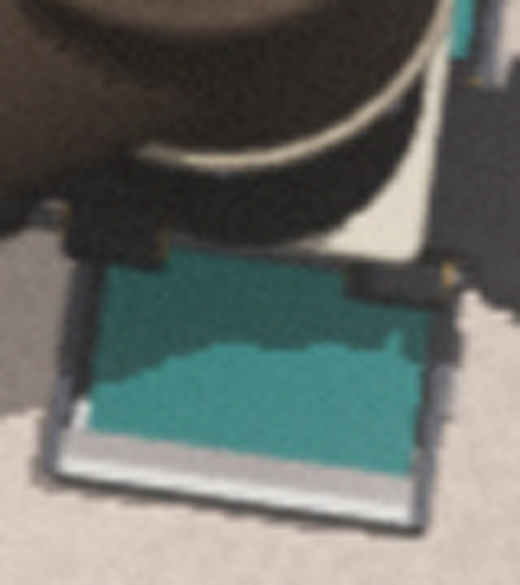

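Request:
{"method": "apply_moves", "body": {
  "commands": [
    {"dx":-2,"dy":0.3,"dz":0,"spin":0,"hand":1},
    {"dx":0,"dy":0,"dz":0,"spin":0,"hand":1},
    {"dx":-2,"dy":0.3,"dz":0,"spin":0,"hand":1},
    {"dx":0,"dy":0,"dz":0,"spin":0,"hand":1},
    {"dx":0,"dy":0,"dz":0,"spin":0,"hand":1}
  ]
}}

```text
t: 21.38
eef_pos: [0.5495, 0.0165, 0.2473]
ee_rot: [0.14, 1.566, -0.001]
force: [7.1, -5.0, 0.2]
width: 0.0496
```

Request:
{"method": "apply_moves", "body": {
  "commands": [
    {"dx":-1,"dy":0.1,"dz":0,"spin":0,"hand":1},
    {"dx":0,"dy":0,"dz":0,"spin":0,"hand":1},
    {"dx":-1,"dy":0.1,"dz":0,"spin":0,"hand":1},
    {"dx":0,"dy":0,"dz":0,"spin":0,"hand":1},
    {"dx":0,"dy":0,"dz":0,"spin":0,"hand":1}
  ]
}}

```text
t: 22.0
eef_pos: [0.5487, 0.0167, 0.2481]
ee_rot: [0.144, 1.563, 0.003]
force: [11.8, -7.6, 0.1]
width: 0.0499
```

```bash
python3 - <<'E'
from h import *
s=status.get_state();print(s['eef_pos'],s['force'],s['moment'])
a=viewer.grab_frame('side')[:,:,::-1];cv2.imwrite('pics/s10.png',a);crop(a,180,160,145,120,5.5,'pics/g10.png')
b=viewer.grab_frame('top')[:,:,::-1];cv2.imwrite('pics/t10.png',b);crop(b,205,160,80,90,6.5,'pics/h10.png')
E
```

```text
[0.54872967 0.01667388 0.24806308] [11.84305149 -7.57021601  0.077114  ] [-3.26196142 -4.51099318  0.00711572]
```

View pics/g10.png

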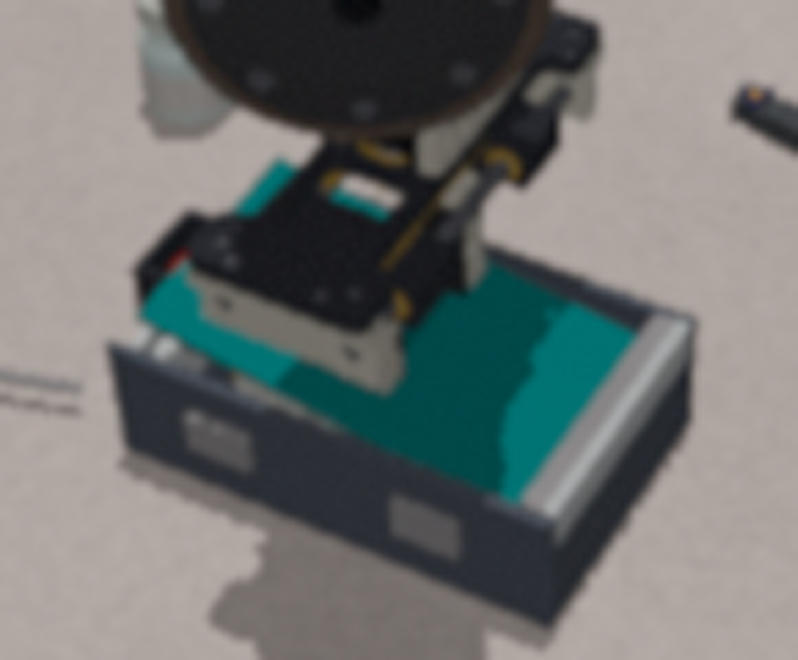

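View pics/h10.png

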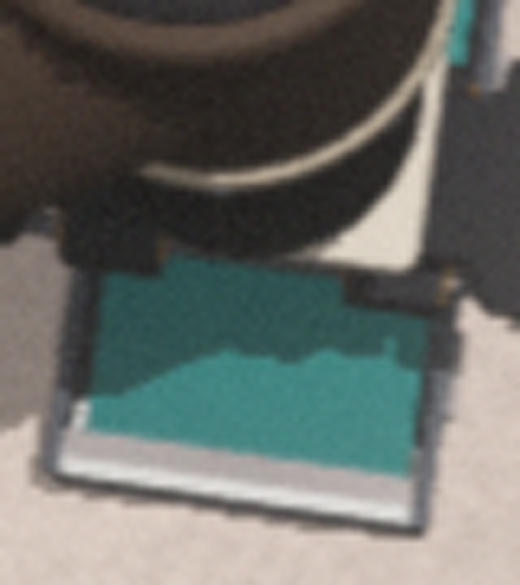

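```bash
python3 - <<'E'
from ov import *
p=np.array([.5537,.0155,np.radians(-8.0)])
def k3(P):
    d=P[:2]-p[:2];c,s=np.cos(p[2]),np.sin(p[2]);return np.array([c*d[0]+s*d[1],-s*d[0]+c*d[1],P[2]])*1e3
def S(u,v):return (180+u/5.5,160+v/5.5)
def at(px,y):
    E,d=ray('side',*px);n=np.array([-np.sin(p[2]),np.cos(p[2]),0]);t=(y-n@(E-np.array([p[0],p[1],0])))/(n@d);return k3(E+t*d)
for y in(.053,.056):print('far corner',at(S(145,318),y),'prev',at(S(143,312),y))
print('wall corner top',at(S(110,345),.066),'near wall corner',at(S(549,520),.066))
print('wall TL top0', k3(onz('top',205+115/5,125+75/5,.064)))
print(k3(np.array([.5487,.0167,0])), k3(np.array([.5517,.016,0])))
crop('pics/s10.png',195,185,60,50,13,'pics/z10.png')
E
```

```text
far corner [93.50013503 53.         73.92789296] prev [94.02778054 53.         77.22814381]
far corner [90.87700404 56.         77.83819891] prev [91.40193237 56.         81.12145463]
wall corner top [103.55516508  66.          64.8381428 ] near wall corner [-104.25295196   66.           66.28174499]
wall TL top0 [107.39018037  61.98346846  64.        ]
[-5.11834806  0.49245618  0.        ] [-2.05012269  0.21678783  0.        ]
```

View pics/z10.png

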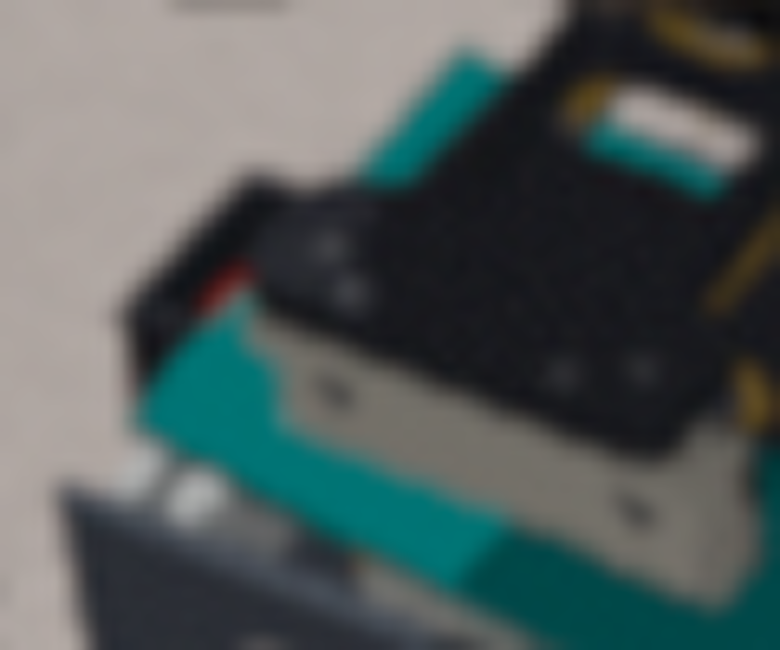

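Request:
{"method": "apply_moves", "body": {
  "commands": [
    {"dx":3,"dy":-0.4,"dz":0,"spin":0,"hand":1},
    {"dx":0.8,"dy":-0.1,"dz":-2,"spin":0,"hand":1},
    {"dx":0.8,"dy":-0.1,"dz":-2,"spin":0,"hand":1},
    {"dx":0,"dy":0,"dz":0,"spin":0,"hand":1},
    {"dx":0,"dy":0,"dz":0,"spin":0,"hand":1}
  ]
}}

```text
t: 22.72
eef_pos: [0.5514, 0.0163, 0.243]
ee_rot: [0.16, 1.568, 0.018]
force: [3.9, -3.9, 3.2]
width: 0.0497
```

```bash
python3 - <<'E'
from h import *
s=status.get_state();print(s['eef_pos'],s['force'],s['moment'],s['ee_rot'])
E
```

```text
[0.55138429 0.01628263 0.24304785] [ 3.9128347  -3.91934559  3.19751025] [-1.08277034e+00 -1.40638387e+00  9.10364050e-04] [0.15974851 1.56818686 0.01828586]
```

Request:
{"method": "apply_moves", "body": {
  "commands": [
    {"dx":0.8,"dy":-1.1,"dz":-2,"spin":0,"hand":1},
    {"dx":0,"dy":0,"dz":0,"spin":0,"hand":1},
    {"dx":0.8,"dy":-0.1,"dz":-2,"spin":0,"hand":1},
    {"dx":0,"dy":0,"dz":0,"spin":0,"hand":1},
    {"dx":0,"dy":0,"dz":0,"spin":0,"hand":1}
  ]
}}

```text
t: 23.35
eef_pos: [0.5524, 0.0152, 0.2384]
ee_rot: [0.378, 1.57, 0.236]
force: [5.3, 0.0, 4.3]
width: 0.0497
```

```bash
python3 - <<'E'
from h import *
s=status.get_state();print(s['eef_pos'],s['force'],s['moment'],s['ee_rot'])
a=viewer.grab_frame('side')[:,:,::-1];cv2.imwrite('pics/s11.png',a);crop(a,180,160,145,120,5.5,'pics/g11.png')
b=viewer.grab_frame('top')[:,:,::-1];cv2.imwrite('pics/t11.png',b);crop(b,205,120,80,130,5,'pics/h11.png')
E
```

```text
[0.55242742 0.01521861 0.23839078] [5.28915267 0.01283433 4.31443205] [ 0.1574879  -1.67222569 -0.04847016] [0.37770896 1.56963521 0.23577812]
```

View pics/g11.png

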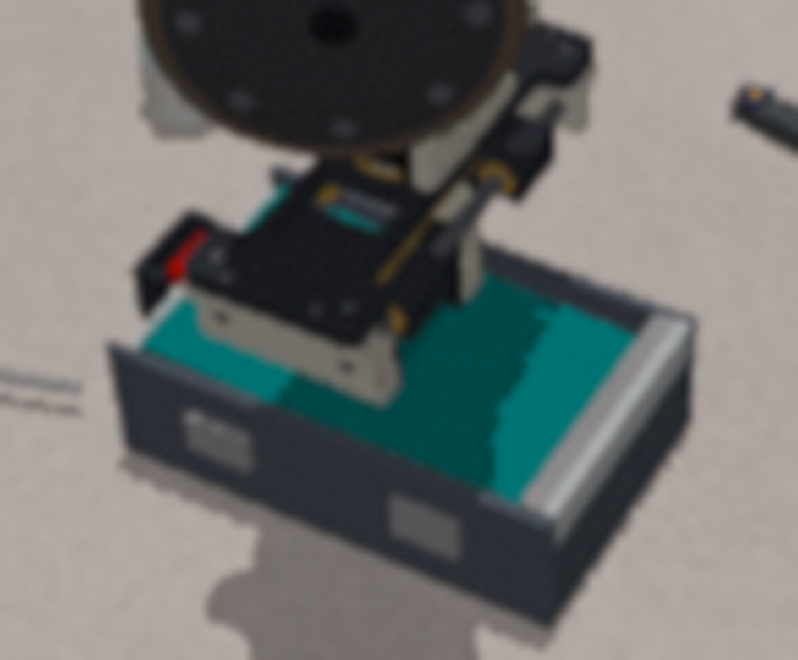

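View pics/h11.png

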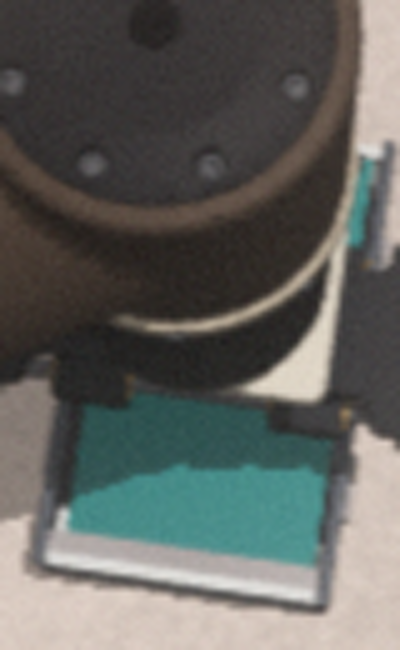

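Request:
{"method": "apply_moves", "body": {
  "commands": [
    {"dx":1,"dy":-0.1,"dz":-2,"spin":0,"hand":1},
    {"dx":0,"dy":0,"dz":0,"spin":0,"hand":1},
    {"dx":1,"dy":-0.1,"dz":-2,"spin":0,"hand":1},
    {"dx":0,"dy":0,"dz":0,"spin":0,"hand":1},
    {"dx":0,"dy":0,"dz":0,"spin":0,"hand":1}
  ]
}}

```text
t: 24.08
eef_pos: [0.5537, 0.0148, 0.2338]
ee_rot: [-2.849, 1.57, -2.992]
force: [3.3, 0.3, 0.2]
width: 0.0495
```

Request:
{"method": "apply_moves", "body": {
  "commands": [
    {"dx":0.5,"dy":-0.1,"dz":-2,"spin":0,"hand":1},
    {"dx":0,"dy":0,"dz":0,"spin":0,"hand":1},
    {"dx":0,"dy":0,"dz":-2,"spin":0,"hand":1},
    {"dx":0,"dy":0,"dz":0,"spin":0,"hand":1},
    {"dx":0,"dy":0,"dz":0,"spin":0,"hand":1}
  ]
}}

```text
t: 24.7
eef_pos: [0.5541, 0.0147, 0.2317]
ee_rot: [-1.981, 1.57, -2.122]
force: [-5.0, 1.2, 19.2]
width: 0.0502
```

```bash
python3 - <<'E'
from h import *
s=status.get_state();print(s['eef_pos'],s['force'],s['moment'],s['ee_rot'])
a=viewer.grab_frame('side')[:,:,::-1];cv2.imwrite('pics/s12.png',a);crop(a,195,185,70,60,11,'pics/g12.png')
E
```

```text
[0.55406684 0.01465751 0.23168831] [-5.02079014  1.24390137 19.17673561] [ 0.55610087  2.29641985 -0.00661693] [-1.98071223  1.57042637 -2.12240138]
```

View pics/g12.png

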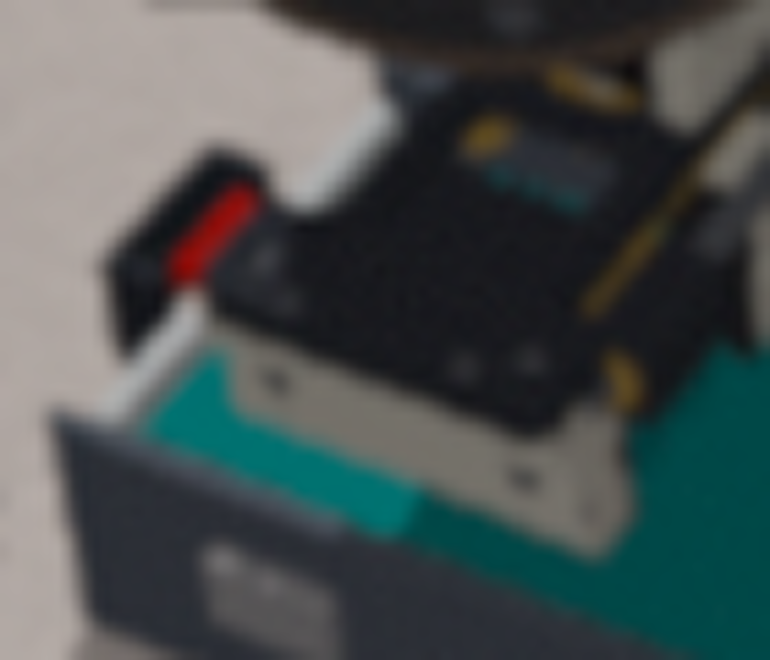

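Request:
{"method": "apply_moves", "body": {
  "commands": [
    {"dx":0,"dy":0,"dz":1.5,"spin":0,"hand":0.35},
    {"dx":0,"dy":0,"dz":0,"spin":0,"hand":0.35},
    {"dx":0,"dy":0,"dz":0,"spin":0,"hand":0.35},
    {"dx":0,"dy":0,"dz":0,"spin":0,"hand":0.35},
    {"dx":0,"dy":0,"dz":15,"spin":0,"hand":0.35}
  ]
}}

```text
t: 25.38
eef_pos: [0.554, 0.0146, 0.246]
ee_rot: [-2.676, 1.568, -2.818]
force: [0.6, -0.4, -0.7]
width: 0.057
```

Request:
{"method": "apply_moves", "body": {
  "commands": [
    {"dx":0,"dy":0,"dz":30,"spin":0,"hand":0.7},
    {"dx":0,"dy":0,"dz":40,"spin":0,"hand":1},
    {"dx":0,"dy":-50,"dz":0,"spin":10,"hand":1},
    {"dx":0,"dy":-60,"dz":0,"spin":10,"hand":1},
    {"dx":0,"dy":-60,"dz":0,"spin":10,"hand":1}
  ]
}}

```text
t: 26.0
eef_pos: [0.5547, -0.152, 0.3182]
ee_rot: [-0.4, 1.569, -0.025]
force: [1.8, 0.5, -0.9]
width: 0.0124
```

```bash
python3 - <<'E'
from h import *
s=status.get_state();print(s['eef_pos'],s['force'],s['width'])
a=viewer.grab_frame('side')[:,:,::-1];cv2.imwrite('pics/s13.png',a);crop(a,190,170,125,105,6,'pics/g13.png')
b=viewer.grab_frame('top')[:,:,::-1];cv2.imwrite('pics/t13.png',b);crop(b,205,120,95,130,4.6,'pics/h13.png')
E
```

```text
[ 0.55469802 -0.15204683  0.31820672] [ 1.81786903  0.49016432 -0.8716853 ] 0.012402424668174062
```

View pics/g13.png

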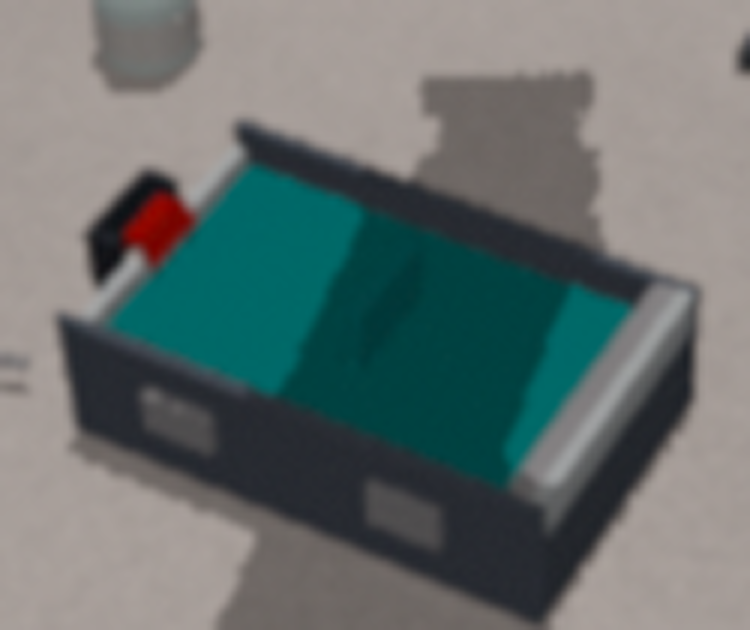

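View pics/h13.png

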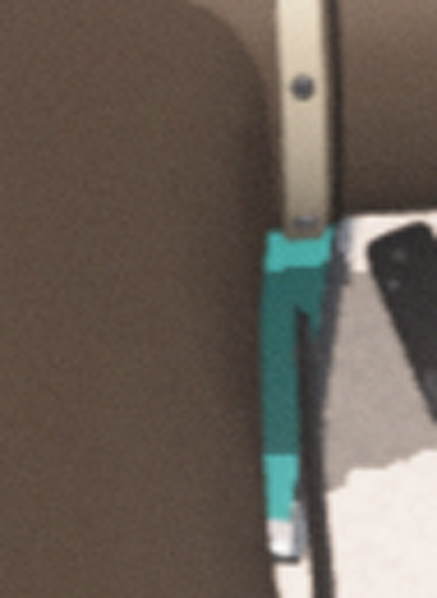

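```bash
python3 - <<'E'
from ov import *
p=np.array([.5537,.0155,np.radians(-8.0)])
L=43
S=[((97.5,-56,z),(97.5,56,z),c) for z,c in((L+5,(0,255,255)),(L+9,(0,0,255)),(L+14,(255,255,255)))]
draw('pics/s13.png','side',p,195,185,50,45,14,'pics/z13.png',S)
a=cv2.imread('pics/s13.png')[185:225,195:235];b=cv2.imread('pics/side0.png')[185:225,195:235]
crop(np.hstack([b,a]),0,0,80,40,9,'pics/z14.png')
E
```

```text
(no output)
```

View pics/z13.png

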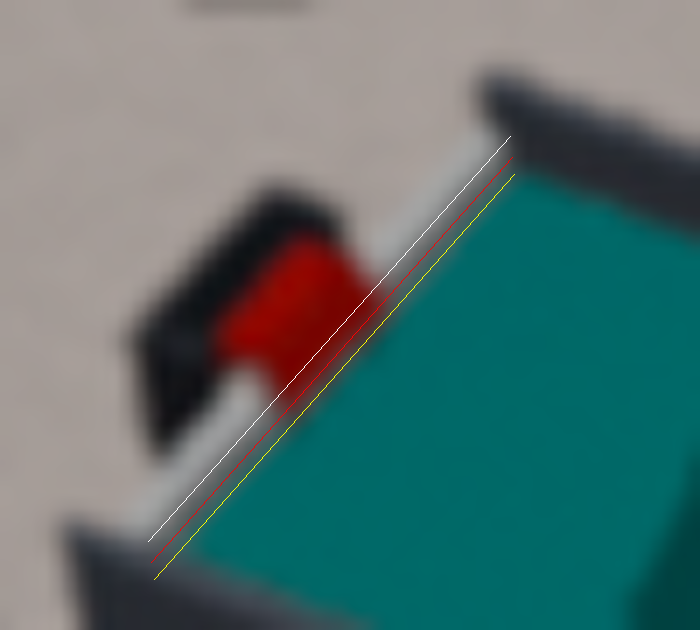

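View pics/z14.png

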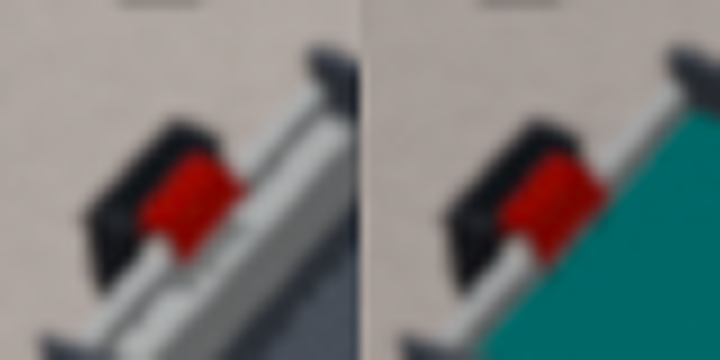

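Request:
{"method": "apply_moves", "body": {
  "commands": [
    {"dx":26,"dy":50,"dz":0,"spin":-10,"hand":1},
    {"dx":27,"dy":53,"dz":0,"spin":-10,"hand":1},
    {"dx":27,"dy":56,"dz":0,"spin":-10,"hand":1},
    {"dx":0,"dy":0,"dz":-40,"spin":0,"hand":1},
    {"dx":0,"dy":0,"dz":-40,"spin":0,"hand":1}
  ]
}}

```text
t: 26.72
eef_pos: [0.6352, 0.0099, 0.237]
ee_rot: [0.481, 1.569, 0.327]
force: [0.5, 0.2, -0.4]
width: 0.0002
```

Request:
{"method": "apply_moves", "body": {
  "commands": [
    {"dx":0,"dy":0,"dz":-6,"spin":0,"hand":1},
    {"dx":0,"dy":0,"dz":-3,"spin":0,"hand":1},
    {"dx":0,"dy":0,"dz":-1,"spin":0,"hand":1},
    {"dx":0,"dy":0,"dz":0,"spin":0,"hand":1},
    {"dx":0,"dy":0,"dz":0,"spin":0,"hand":1}
  ]
}}

```text
t: 27.35
eef_pos: [0.6349, 0.0082, 0.2275]
ee_rot: [0.437, 1.57, 0.281]
force: [-0.4, 0.1, 0.0]
width: 0.0005
```

Request:
{"method": "apply_moves", "body": {
  "commands": [
    {"dx":0,"dy":0,"dz":-1,"spin":0,"hand":1},
    {"dx":0,"dy":0,"dz":-1,"spin":0,"hand":1},
    {"dx":0,"dy":0,"dz":-1,"spin":0,"hand":1},
    {"dx":0,"dy":0,"dz":0,"spin":0,"hand":1},
    {"dx":0,"dy":0,"dz":0,"spin":0,"hand":1}
  ]
}}

```text
t: 27.98
eef_pos: [0.6349, 0.0084, 0.227]
ee_rot: [0.068, 1.569, -0.086]
force: [-8.8, 1.3, 23.0]
width: 0.0007
```

Request:
{"method": "apply_moves", "body": {
  "commands": [
    {"dx":0,"dy":0,"dz":40,"spin":0,"hand":1},
    {"dx":0,"dy":0,"dz":50,"spin":0,"hand":0.6},
    {"dx":-30,"dy":-36,"dz":0,"spin":-3.5,"hand":0.5},
    {"dx":-32,"dy":-38,"dz":0,"spin":-4,"hand":0.5},
    {"dx":-32,"dy":-38,"dz":0,"spin":-4,"hand":0.5}
  ]
}}

```text
t: 28.6
eef_pos: [0.5396, -0.1046, 0.314]
ee_rot: [0.452, 1.57, 0.094]
force: [0.6, -0.4, 0.3]
width: 0.0346
```

Request:
{"method": "apply_moves", "body": {
  "commands": [
    {"dx":-32,"dy":-38,"dz":0,"spin":-4,"hand":0.5},
    {"dx":-32,"dy":-38,"dz":0,"spin":0,"hand":0.5},
    {"dx":-32,"dy":-38,"dz":0,"spin":0,"hand":0.5},
    {"dx":0,"dy":0,"dz":0,"spin":0,"hand":0.5},
    {"dx":0,"dy":0,"dz":0,"spin":0,"hand":0.5}
  ]
}}

```text
t: 29.22
eef_pos: [0.4449, -0.2178, 0.3141]
ee_rot: [0.29, 1.57, -0.137]
force: [0.3, 0.7, -0.3]
width: 0.0437
```

```bash
python3 - <<'E'
from ov import *
s=status.get_state();print(s['eef_pos'],s['force'],s['width'],s['q'])
M=jaw();print(np.degrees(np.arctan2(M[1,1],M[0,1])))
a=viewer.grab_frame('side')[:,:,::-1];cv2.imwrite('pics/s15.png',a);crop(a,190,130,180,150,4.4,'pics/g15.png')
b=viewer.grab_frame('top')[:,:,::-1];cv2.imwrite('pics/t15.png',b);crop(b,205,120,95,130,4.6,'pics/h15.png')
E
```

```text
[ 0.44492723 -0.21779481  0.31406072] [ 0.28529803  0.68798016 -0.31665798] 0.04370460824954326 [-5.76079743e-02  1.45255533e-01 -5.03428759e-01  1.02622519e-04
 -9.21086704e-01 -1.93999176e+00]
65.54952910537845
```

View pics/g15.png

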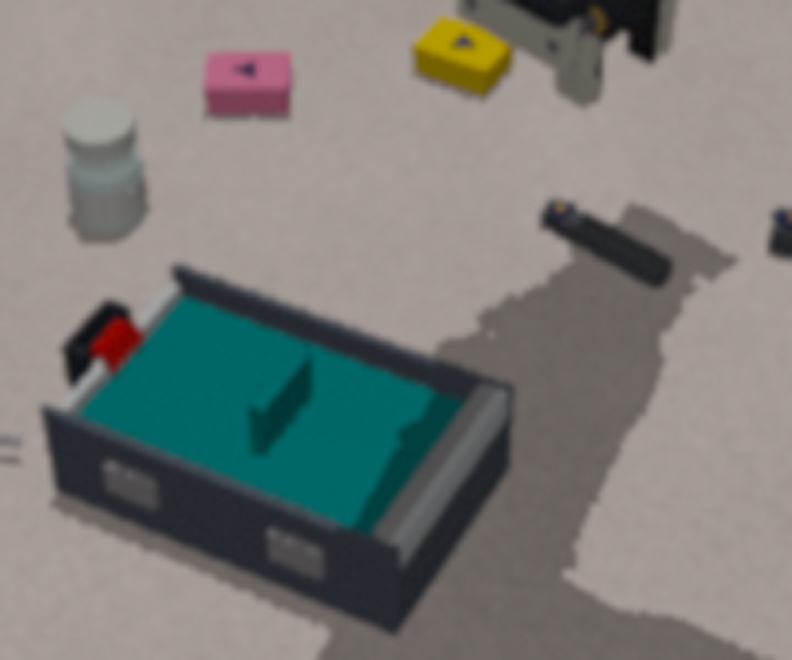

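View pics/h15.png

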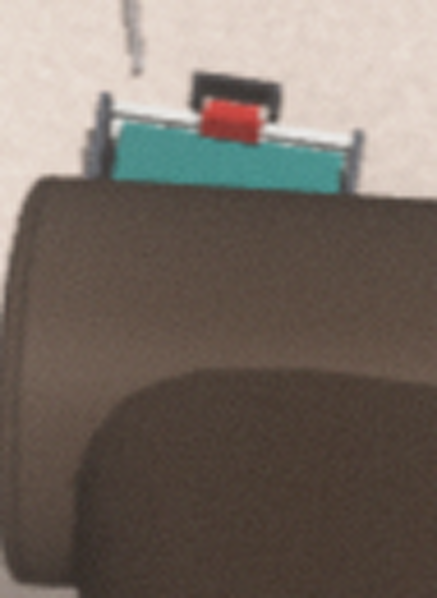

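```bash
python3 - <<'E'
from ov import *
P=[onz('side',190+u/4.4,130+v/4.4,.016) for u,v in((545,204),(578,204),(672,259),(652,272))]
print(np.mean(P,0),[np.linalg.norm(P[i]-P[i-1]) for i in range(4)])
crop('pics/s15.png',305,165,50,40,15,'pics/z15.png')
E
```

```text
[ 0.437094   -0.21985131  0.016     ] [np.float64(0.08664441807767456), np.float64(0.020159416315245506), np.float64(0.07326229291071867), np.float64(0.017165900870749352)]
```

View pics/z15.png

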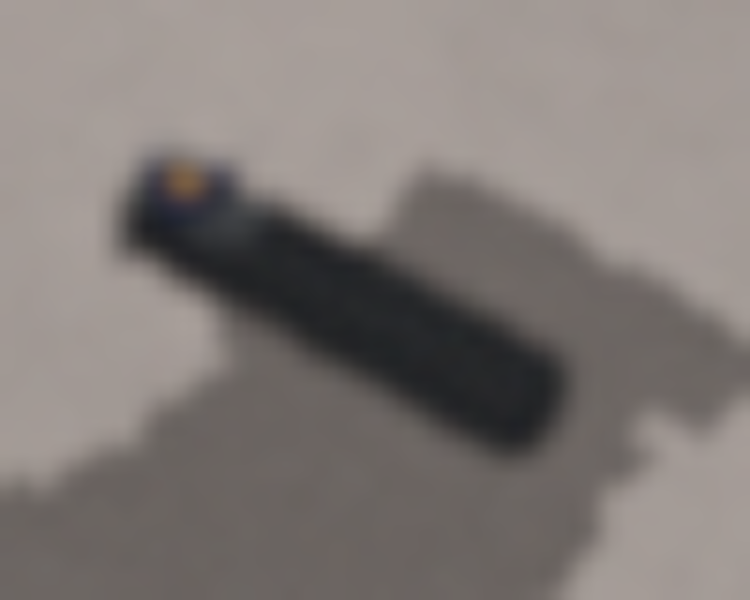

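Request:
{"method": "apply_moves", "body": {
  "commands": [
    {"dx":-4,"dy":-2.5,"dz":-40,"spin":1,"hand":0.5},
    {"dx":0,"dy":0,"dz":-45,"spin":0,"hand":0.5},
    {"dx":0,"dy":0,"dz":-30,"spin":0,"hand":0.5},
    {"dx":0,"dy":0,"dz":-12,"spin":0,"hand":0.5},
    {"dx":0,"dy":0,"dz":-5,"spin":0,"hand":0.5}
  ],
  "grip_force": 25
}}

```text
t: 29.95
eef_pos: [0.4414, -0.2197, 0.1814]
ee_rot: [-2.514, 1.57, -2.922]
force: [0.6, 0.1, -0.0]
width: 0.0433
```

Request:
{"method": "apply_moves", "body": {
  "commands": [
    {"dx":0,"dy":0,"dz":0,"spin":0,"hand":1},
    {"dx":0,"dy":0,"dz":0,"spin":0,"hand":1},
    {"dx":0,"dy":0,"dz":0,"spin":0,"hand":1},
    {"dx":0,"dy":0,"dz":0,"spin":0,"hand":1},
    {"dx":0,"dy":0,"dz":0,"spin":0,"hand":1}
  ]
}}

```text
t: 30.58
eef_pos: [0.4409, -0.2203, 0.1824]
ee_rot: [0.082, 1.57, -0.326]
force: [-0.9, -0.6, 7.3]
width: 0.015
```

Request:
{"method": "apply_moves", "body": {
  "commands": [
    {"dx":0,"dy":0,"dz":30,"spin":0,"hand":1},
    {"dx":0,"dy":0,"dz":45,"spin":10,"hand":1},
    {"dx":0,"dy":0,"dz":43,"spin":10,"hand":1},
    {"dx":20,"dy":30,"dz":0,"spin":10,"hand":1},
    {"dx":20,"dy":30,"dz":0,"spin":10,"hand":1}
  ]
}}

```text
t: 31.2
eef_pos: [0.4807, -0.1596, 0.3004]
ee_rot: [0.052, 1.569, 0.346]
force: [-0.2, -1.4, -2.6]
width: 0.0156
```

Request:
{"method": "apply_moves", "body": {
  "commands": [
    {"dx":20,"dy":30,"dz":0,"spin":10,"hand":1},
    {"dx":25,"dy":35,"dz":0,"spin":10,"hand":1},
    {"dx":25,"dy":35,"dz":0,"spin":10,"hand":1},
    {"dx":25,"dy":35,"dz":0,"spin":10,"hand":1},
    {"dx":25,"dy":34,"dz":0,"spin":10,"hand":1}
  ]
}}

```text
t: 31.82
eef_pos: [0.6011, 0.0101, 0.2993]
ee_rot: [1.734, 1.57, 2.902]
force: [0.6, -0.6, -2.3]
width: 0.0159
```

```bash
python3 - <<'E'
from ov import *
s=status.get_state();print(s['eef_pos'],s['force'],s['width'],s['q'])
M=jaw();print(np.degrees(np.arctan2(M[1,1],M[0,1])))
E
```

```text
[0.60107729 0.01009215 0.29933916] [ 0.56077857 -0.58858628 -2.30403376] 0.015874213453186656 [ 3.41370039e-01  3.25949115e-01 -2.94043949e-01 -5.04214895e-04
 -9.51428557e-01 -7.43944125e-01]
156.91742314914262
```

Request:
{"method": "apply_moves", "body": {
  "commands": [
    {"dx":0,"dy":-1,"dz":0,"spin":8,"hand":1},
    {"dx":0,"dy":0,"dz":0,"spin":7,"hand":1},
    {"dx":0,"dy":0,"dz":-15,"spin":0,"hand":1},
    {"dx":0,"dy":0,"dz":-15,"spin":0,"hand":1},
    {"dx":0,"dy":0,"dz":0,"spin":0,"hand":1}
  ]
}}

```text
t: 32.45
eef_pos: [0.5999, 0.0075, 0.2674]
ee_rot: [1.952, 1.567, -2.91]
force: [0.2, -0.4, -1.3]
width: 0.0159
```

```bash
python3 - <<'E'
from ov import *
s=status.get_state();print(s['eef_pos'],s['force'],s['width'])
M=jaw();print(np.degrees(np.arctan2(M[1,1],M[0,1])))
a=viewer.grab_frame('side')[:,:,::-1];cv2.imwrite('pics/s16.png',a);crop(a,180,130,150,150,4.4,'pics/g16.png')
b=viewer.grab_frame('top')[:,:,::-1];cv2.imwrite('pics/t16.png',b);crop(b,185,80,130,170,3.5,'pics/h16.png')
E
```

```text
[0.59989206 0.00750413 0.26741634] [ 0.19665663 -0.39813636 -1.28903118] 0.01586145547086825
171.47524409356808
```

View pics/g16.png

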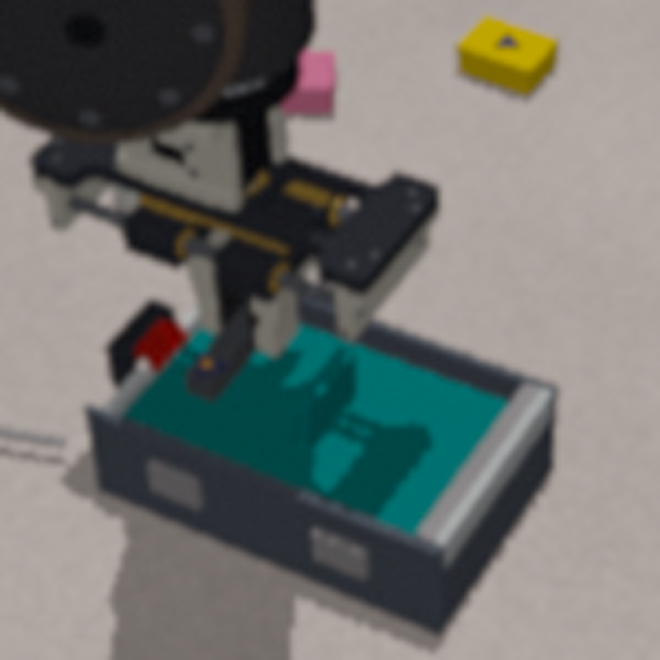

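View pics/h16.png

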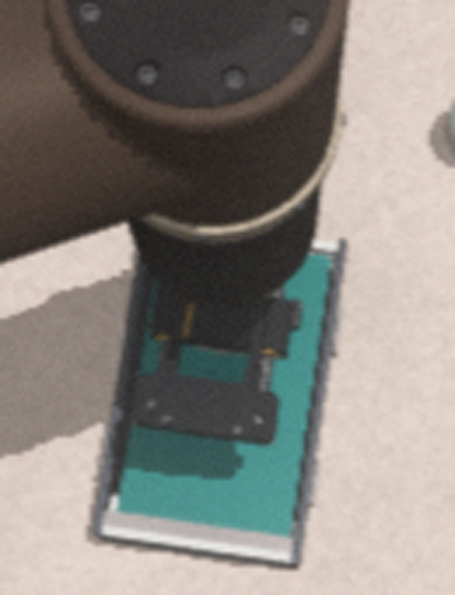

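Request:
{"method": "apply_moves", "body": {
  "commands": [
    {"dx":0,"dy":1,"dz":-12,"spin":0,"hand":1},
    {"dx":0,"dy":0,"dz":-12,"spin":0,"hand":1},
    {"dx":0,"dy":0,"dz":-5,"spin":0,"hand":1},
    {"dx":0,"dy":0,"dz":-3,"spin":0,"hand":1},
    {"dx":0,"dy":0,"dz":0,"spin":0,"hand":1}
  ]
}}

```text
t: 33.17
eef_pos: [0.6008, 0.0088, 0.2375]
ee_rot: [2.247, 1.571, -2.612]
force: [0.2, 0.1, -2.3]
width: 0.0158
```

Request:
{"method": "apply_moves", "body": {
  "commands": [
    {"dx":0,"dy":0,"dz":-1.5,"spin":0,"hand":1},
    {"dx":0,"dy":0,"dz":0,"spin":0,"hand":1},
    {"dx":0,"dy":0,"dz":-1,"spin":0,"hand":1},
    {"dx":0,"dy":0,"dz":0,"spin":0,"hand":1},
    {"dx":0,"dy":0,"dz":0,"spin":0,"hand":1}
  ]
}}

```text
t: 33.8
eef_pos: [0.6008, 0.0089, 0.2352]
ee_rot: [-1.087, 1.571, 0.337]
force: [-0.3, 0.1, -2.1]
width: 0.0156
```

Request:
{"method": "apply_moves", "body": {
  "commands": [
    {"dx":0,"dy":0,"dz":-1.5,"spin":0,"hand":1},
    {"dx":0,"dy":0,"dz":0,"spin":0,"hand":1},
    {"dx":0,"dy":0,"dz":-1,"spin":0,"hand":1},
    {"dx":0,"dy":0,"dz":0,"spin":0,"hand":1},
    {"dx":0,"dy":0,"dz":0,"spin":0,"hand":1}
  ]
}}

```text
t: 34.42
eef_pos: [0.6007, 0.0088, 0.2326]
ee_rot: [1.874, 1.571, -2.985]
force: [0.0, 0.2, -1.5]
width: 0.0158
```

Request:
{"method": "apply_moves", "body": {
  "commands": [
    {"dx":0,"dy":0,"dz":-0.7,"spin":0,"hand":1},
    {"dx":0,"dy":0,"dz":0,"spin":0,"hand":1},
    {"dx":0,"dy":0,"dz":0,"spin":0,"hand":1},
    {"dx":0,"dy":0,"dz":0,"spin":0,"hand":1},
    {"dx":0,"dy":0,"dz":0,"spin":0,"hand":1}
  ]
}}

```text
t: 35.05
eef_pos: [0.6008, 0.0088, 0.232]
ee_rot: [-0.901, 1.571, 0.523]
force: [-0.2, 0.8, -2.2]
width: 0.0158
```

Request:
{"method": "apply_moves", "body": {
  "commands": [
    {"dx":0,"dy":0,"dz":-0.8,"spin":0,"hand":1},
    {"dx":0,"dy":0,"dz":0,"spin":0,"hand":1},
    {"dx":0,"dy":0,"dz":-0.6,"spin":0,"hand":1},
    {"dx":0,"dy":0,"dz":0,"spin":0,"hand":1},
    {"dx":0,"dy":0,"dz":0,"spin":0,"hand":1}
  ]
}}

```text
t: 35.67
eef_pos: [0.6007, 0.0088, 0.2311]
ee_rot: [-1.485, 1.57, -0.061]
force: [-3.0, -0.2, 5.3]
width: 0.0154
```

Request:
{"method": "apply_moves", "body": {
  "commands": [
    {"dx":0,"dy":0,"dz":0.5,"spin":0,"hand":0.65},
    {"dx":0,"dy":0,"dz":0,"spin":0,"hand":0.65},
    {"dx":0,"dy":0,"dz":0,"spin":0,"hand":0.65},
    {"dx":0,"dy":0,"dz":0,"spin":0,"hand":0.65},
    {"dx":0,"dy":0,"dz":10,"spin":0,"hand":0.65}
  ]
}}

```text
t: 36.3
eef_pos: [0.6004, 0.0088, 0.2406]
ee_rot: [1.994, 1.569, -2.865]
force: [-0.3, 0.3, -0.5]
width: 0.0311
```

Request:
{"method": "apply_moves", "body": {
  "commands": [
    {"dx":0,"dy":0,"dz":30,"spin":0,"hand":0.65},
    {"dx":0,"dy":0,"dz":50,"spin":0,"hand":0.65},
    {"dx":-30,"dy":-50,"dz":10,"spin":0,"hand":0.65},
    {"dx":-30,"dy":-50,"dz":0,"spin":0,"hand":0.65},
    {"dx":-30,"dy":-50,"dz":0,"spin":0,"hand":0.65}
  ]
}}

```text
t: 36.92
eef_pos: [0.5097, -0.1423, 0.3322]
ee_rot: [-1.427, 1.569, -0.002]
force: [0.2, -1.1, -0.8]
width: 0.0306
```

Request:
{"method": "apply_moves", "body": {
  "commands": [
    {"dx":-20,"dy":-50,"dz":0,"spin":0,"hand":0.65},
    {"dx":-20,"dy":-50,"dz":0,"spin":0,"hand":0.65},
    {"dx":0,"dy":-50,"dz":0,"spin":0,"hand":0.65},
    {"dx":0,"dy":0,"dz":0,"spin":0,"hand":0.65},
    {"dx":0,"dy":0,"dz":0,"spin":0,"hand":0.65}
  ]
}}

```text
t: 37.55
eef_pos: [0.4705, -0.2912, 0.3314]
ee_rot: [-0.909, 1.571, 0.514]
force: [-0.4, 0.1, -0.4]
width: 0.0311
```

```bash
python3 - <<'E'
from ov import *
s=status.get_state();print(s['t'],s['eef_pos'],s['force'],s['width'])
a=viewer.grab_frame('side')[:,:,::-1];cv2.imwrite('pics/s17.png',a);crop(a,180,160,140,120,5.5,'pics/g17.png')
b=viewer.grab_frame('top')[:,:,::-1];cv2.imwrite('pics/t17.png',b)
E
```

```text
37.55 [ 0.47051395 -0.29122413  0.33135115] [-0.38813027  0.13037506 -0.4263263 ] 0.03110995212810943
```

View pics/g17.png

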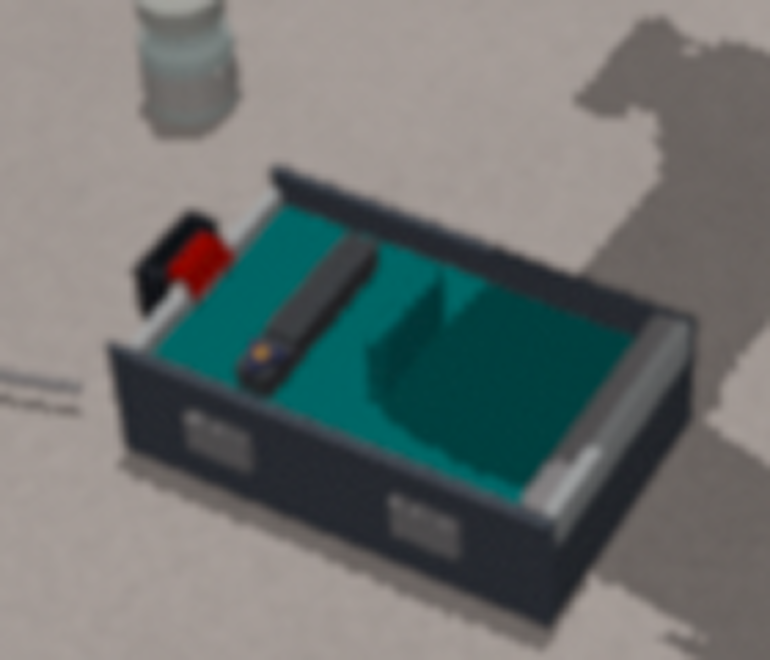

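View pics/t17.png

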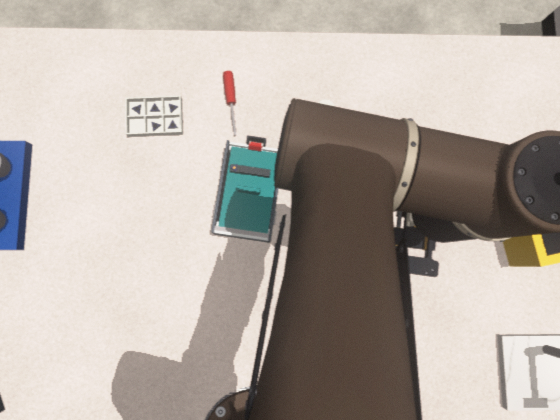

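View pics/s17.png

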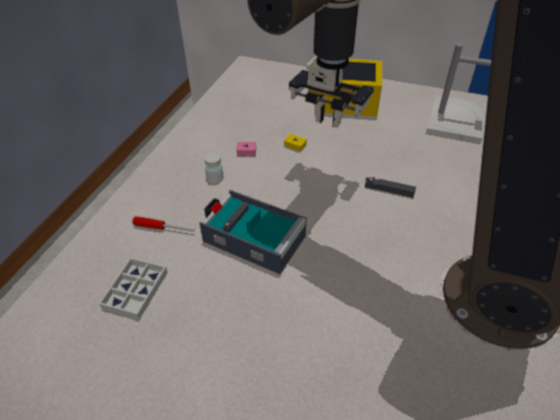

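```bash
python3 -c "
from station import arm
print(arm.job_done())"
```

```text
the job is handed in; nothing more can be done
None
```

I packed the kit case in order and handed the job in at about 37.7 s of the 72 s allowed. The hand-in reports no verdict.

- **Orange box:** it lies flat in the far pocket. My first grasp closed too late and missed, but the box had not moved, and the second try worked. The blue box stayed in its own pocket.
- **Divider:** the tool cannot tilt, so I gripped the rib across its 50 mm side rather than the 10 mm you named. I pressed the far end on the catch housing to tilt the plate about 9°. I then slid it under the lip to the wall, where it met about 14 N, part of it sideways. Shifting 1 mm sideways cleared the sideways force, and I pressed it home at about 21 N.
- **Toolholder:** I used the smaller one and set it down gently, insert face up, across the divider at about kit x = 48 mm.

**Last checks:**
- A 23 N push near the divider's far end met no give. The plate's top felt 49.3 mm high there and about 49.5 mm at the toolholder, so it is flat to within my measurement, with ledges near 43–44 mm.
- The pictures show the catch back at rest over the plate and the toolholder lying flat.
- The tray, screwdriver and jar stand where they were, and the gripper is clear of everything.
- I did not touch-probe the near end under the lip. The two boxes were last seen before the plate covered them.

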